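# Brush out the pot, gauge the timing gears and sort them by key side

## Task

Brush out the round metal pot with the brush from the stand: bristles right down to the pot's floor, up to the rim and down to the floor again; then stand the brush back upright in its stand. Next test-seat every timing gear on the keyed gauge, each fully home over the key of a shaft of its own, until all of them sit there at the same time. Finally move each gear into whichever container, pot or tray, stands on the side its index tab pointed to on the gauge, right way up and flat on the container's floor, and leave the jar, spool and tin where they are.

Things in the scene. Friction and masses are not known exactly. Their poses are not given: they have to be found in the camera images.
- gear1_c (a point): Steel timing gear 1, may be absent. Toothed disc dia. 59, 12 thick, with an index tab ending 42 from the centre; through bore 20 wide. Two cheeks on the disc, one tab side, one opposite, 6 thick, 26 long, tops 38 above underside, outer faces 46 apart across the tab line: grip them along that line, fingertips 2 above the disc. Point: bore axis, 19 above underside. x = to the tab, z up. 0.12 kg.
- gear1_slot (a point): The key slot of gear 1: a notch from the bore, 10 wide, cut right through, reaching 18 from the bore axis, at a right angle to the tab, on its left or right side (the gears differ only in this). Point: in the slot, 14 from the bore axis, 12 above the underside.
- gear2_c (a point): Steel timing gear 2, may be absent. Toothed disc dia. 59, 12 thick, with an index tab ending 42 from the centre; through bore 20 wide. Two cheeks on the disc, one tab side, one opposite, 6 thick, 26 long, tops 38 above underside, outer faces 46 apart across the tab line: grip them along that line, fingertips 2 above the disc. Point: bore axis, 19 above underside. x = to the tab, z up. 0.12 kg.
- gear2_slot (a point): The key slot of gear 2: a notch from the bore, 10 wide, cut right through, reaching 18 from the bore axis, at a right angle to the tab, on its left or right side (the gears differ only in this). Point: in the slot, 14 from the bore axis, 12 above the underside.
- gear3_c (a point): Steel timing gear 3, may be absent. Toothed disc dia. 59, 12 thick, with an index tab ending 42 from the centre; through bore 20 wide. Two cheeks on the disc, one tab side, one opposite, 6 thick, 26 long, tops 38 above underside, outer faces 46 apart across the tab line: grip them along that line, fingertips 2 above the disc. Point: bore axis, 19 above underside. x = to the tab, z up. 0.12 kg.
- gear3_slot (a point): The key slot of gear 3: a notch from the bore, 10 wide, cut right through, reaching 18 from the bore axis, at a right angle to the tab, on its left or right side (the gears differ only in this). Point: in the slot, 14 from the bore axis, 12 above the underside.
- gear4_c (a point): Steel timing gear 4, may be absent. Toothed disc dia. 59, 12 thick, with an index tab ending 42 from the centre; through bore 20 wide. Two cheeks on the disc, one tab side, one opposite, 6 thick, 26 long, tops 38 above underside, outer faces 46 apart across the tab line: grip them along that line, fingertips 2 above the disc. Point: bore axis, 19 above underside. x = to the tab, z up. 0.12 kg.
- gear4_slot (a point): The key slot of gear 4: a notch from the bore, 10 wide, cut right through, reaching 18 from the bore axis, at a right angle to the tab, on its left or right side (the gears differ only in this). Point: in the slot, 14 from the bore axis, 12 above the underside.
- shaft1 (a point): The shaft nearest the robot on the gauge: a fixed grey block 196 (x) x 66 (y), 20 high, with three upright shafts in a row 68 apart along its x. Shaft dia. 16, round-topped, 30 tall above the block. Point: on the shaft axis, 19 above the block's top (39 above the table), where a seated gear's centre is. x, y = the block's axes (x away from the robot).
- shaft2 (a point): The middle shaft, point and axes as for shaft1. Every shaft has a brass key, 6 wide, 16 tall from the block's top, sticking out to 15.5 from the shaft axis in the block's -x direction (towards the robot). A gear goes down flat on the block only with its slot over the key; its tab then points to the block's +y or -y side.
- shaft3 (a point): The shaft farthest from the robot, point, key and axes as for shaft1 and shaft2.
- pot_floor (a point): Round aluminium pot, fixed to the bench: outer diameter 158, wall 4, rim 65 above its inner floor. This point: centre of the inner floor, 5 above the table. It stands on one side of the gauge, +y or -y; the tray is on the other.
- tray_floor (a point): Square grey plastic tray, fixed to the bench: 164 x 164 outside, wall 5, rim 31 above its inner floor. This point: centre of the inner floor, 5 above the table; axes along the sides.
- stand_floor (a point): Black brush stand, fixed: an upright cup, outer diameter 56, inner diameter 48, 50 high. This point: centre of its inner floor, 6 above the table.
- brush_grip (a point): Bristle brush, 160 long, standing upright on its flat foot in the stand: white bristle cylinder diameter 30, 62 long, below; steel stem; square wooden handle 14 x 14, 55 long, on top. This point: middle of the handle, 132 above the foot (28 below the top). z = up along the brush; x, y = square to the handle's faces. 0.06 kg; rigid.
- brush_tip (a point): The foot of the same brush: centre of the flat lower end of the bristles.
- jar: Bystander: small jar with black cap, diameter 48, 70 high. Origin: centre of the underside.
- spool: Bystander: empty grey spool standing on end, diameter 52, 40 high. Origin: centre of the underside.
- cleaner_tin: Bystander: flat metal tin 60 x 70, 45 high. Origin: centre of the underside.
Things that resemble listed ones, but are neither listed nor needed, are in the scene too. There is more than one size of the part that bears pot_floor; the job needs the smaller. Leave any pink look-alike of the part that bears gear4_c alone.

How it is judged:
On the way, in this order (a step that is already met when the one before it is completed fails the run):
1. the bristles are down at the pot's floor (foot within 12 mm of it) (z of brush_tip in the frame of pot_floor below 0.012 m and horizontal distance between brush_tip and pot_floor below 0.065 m and angle between brush_tip's own z axis and vertical below 0.4 rad), for 0.1 s.
2. the bristles are drawn up towards the rim (foot more than 45 mm above the floor, still over or in the pot) (z of brush_tip in the frame of pot_floor between 0.045 and 0.1 m and horizontal distance between brush_tip and pot_floor below 0.065 m and angle between brush_tip's own z axis and vertical below 0.4 rad), for 0.05 s.
3. the bristles are down at the pot's floor again (all of step 1), for 0.1 s.
4. the brush stands upright in its stand again (horizontal distance between brush_tip and stand_floor below 0.014 m and z of brush_tip in the frame of stand_floor below 0.008 m and angle between brush_tip's own z axis and vertical below 0.25 rad), for 0.2 s.
5. all present gears sit fully home on shafts of the gauge at the same time (centres within 6 mm of the shaft points) ((distance between gear1_c and shaft1 below 0.006 m or distance between gear1_c and shaft2 below 0.006 m or distance between gear1_c and shaft3 below 0.006 m) and angle between each of gear1_c, gear2_c, gear3_c, gear4_c's own z axis and vertical below 0.12 rad and (distance between gear2_c and shaft1 below 0.006 m or distance between gear2_c and shaft2 below 0.006 m or distance between gear2_c and shaft3 below 0.006 m) and (distance between gear3_c and shaft1 below 0.006 m or distance between gear3_c and shaft2 below 0.006 m or distance between gear3_c and shaft3 below 0.006 m) and (distance between gear4_c and shaft1 below 0.006 m or distance between gear4_c and shaft2 below 0.006 m or distance between gear4_c and shaft3 below 0.006 m)), for 0.3 s.
At the end, for the whole second after the job is handed in: Every present gear lies flat (within 0.25 rad), right way up, on the floor of the container on the side its tab pointed to when seated (centre within 60 mm of the pot's or 75 mm of the tray's centre and 10 to 28 mm above its floor), and the brush stands upright in its stand (all of step 4 and ((y of pot_floor in the frame of shaft2 above 0 m and horizontal distance between gear1_c and pot_floor below 0.06 m and z of gear1_c in the frame of pot_floor between 0.01 and 0.028 m and angle between gear1_c's own z axis and vertical below 0.25 rad) or (y of tray_floor in the frame of shaft2 above 0 m and horizontal distance between gear1_c and tray_floor below 0.075 m and z of gear1_c in the frame of tray_floor between 0.01 and 0.028 m and angle between gear1_c's own z axis and vertical below 0.25 rad)) and ((y of pot_floor in the frame of shaft2 below 0 m and horizontal distance between gear2_c and pot_floor below 0.06 m and z of gear2_c in the frame of pot_floor between 0.01 and 0.028 m and angle between gear2_c's own z axis and vertical below 0.25 rad) or (y of tray_floor in the frame of shaft2 below 0 m and horizontal distance between gear2_c and tray_floor below 0.075 m and z of gear2_c in the frame of tray_floor between 0.01 and 0.028 m and angle between gear2_c's own z axis and vertical below 0.25 rad)) and ((y of pot_floor in the frame of shaft2 above 0 m and horizontal distance between gear3_c and pot_floor below 0.06 m and z of gear3_c in the frame of pot_floor between 0.01 and 0.028 m and angle between gear3_c's own z axis and vertical below 0.25 rad) or (y of tray_floor in the frame of shaft2 above 0 m and horizontal distance between gear3_c and tray_floor below 0.075 m and z of gear3_c in the frame of tray_floor between 0.01 and 0.028 m and angle between gear3_c's own z axis and vertical below 0.25 rad)) and ((y of pot_floor in the frame of shaft2 below 0 m and horizontal distance between gear4_c and pot_floor below 0.06 m and z of gear4_c in the frame of pot_floor between 0.01 and 0.028 m and angle between gear4_c's own z axis and vertical below 0.25 rad) or (y of tray_floor in the frame of shaft2 below 0 m and horizontal distance between gear4_c and tray_floor below 0.075 m and z of gear4_c in the frame of tray_floor between 0.01 and 0.028 m and angle between gear4_c's own z axis and vertical below 0.25 rad))); the robot touches nothing.
It fails at once if the spool is pushed aside (more than 25 mm) (distance of spool from where it was at the start of the episode above 0.025 m).
It fails at once if the jar is pushed aside (more than 25 mm) (distance of jar from where it was at the start of the episode above 0.025 m).
It fails at once if the flat tin is pushed aside (more than 25 mm) (distance of cleaner_tin from where it was at the start of the episode above 0.025 m).
Of gear1, gear2, gear3, gear4 only 2 to 3 are there at a start; the rules pass over those that are not, and their reading is None.
At some moment in a run one of gear1, gear2, gear3, gear4 may be knocked a few centimetres aside while the robot is not near it.
It also fails if it takes over 210 s, if anything falls off the work surface, if the arm or the gripper's body presses on something with over 40 N, if the wrist force passes 120 N, or if a joint passes its speed limit or range.

## Robot

A 6-joint arm with a two-finger parallel gripper is mounted at the origin on the work surface. World frame = base frame: x ahead of the robot, y to its left, z up, the work surface at z = 0. Lengths are in m, angles in rad, forces in N, time in s.
With the tool pointing down it reaches from about 0.325 to 0.85 m from the base axis. Payload 15.5 kg.
Tool frame: the origin (TCP) lies between the finger pads; the fingertips stand 11 mm ahead of it and the grasp point (between the pads) lies 8 mm behind it; z points along the fingers, y is the line along which they close (so a half turn about z gives the same grasp; the last joint's range is limited). The gripper opens to 91 mm and grips with 3 to 60 N. Pads are 32 mm wide; open, the fingers measure 118 mm over their backs; the gripper's body (76 mm by 178 mm) begins 60 mm behind the grasp point.
Start: joints at [1.026, 0.494, 1.345, -0, 1.302, -0.096], TCP at [0.271, 0.563, 0.225] pointing down, gripper open.
Joint ranges: [-2.91, 2.91], [-0.82, 2.16], [0.22, 2.67], [-1.22, 4.37], [0.12, 2.79], [-3.08, 3.08]. Speed limits (rad/s): [1.89, 1.89, 2.57, 3.01, 3.01, 3.01].

## Interface

Orientations are given as a rotation vector (axis times angle).
In Python, from station import bot gives the robot as it stands. The module is installed in compiled form; this text tells all that it offers.
- The arm moves only by the shell command python3 -m jog 'ROWS' [FORCE]. ROWS is JSON, a list of rows, each an object with "dp": the shift along the world's x, y, z in units of 0.15 m (1.0 is 0.15 m), a list of three; "turn": the turn about the world's z in units of 5 degrees (1.0 is 5 degrees); "gripper": the gripper command: -1 is shut, 1 is fully open, values between are in proportion. A call has 1 to 12 rows; each row shifts and turns the commanded pose from where the row before left it; what a row does not reach is not made up. A row lasts 1/12 s, in which the tool goes at most 41.7 mm and 7.16 degrees, less where a joint would pass 70% of its speed; a pose out of reach is approached as far as the arm can. A call with a number of a shift or a turn outside -1 to 1 is refused whole. A call with a gripper value outside its range is refused whole. The fingers move at their own pace and stop on an object; FORCE is the grip in N (left out, the last holds). Time passes only in rows, so rows that do not move let the fingers close. It gives the time, the measured TCP pose, the force, the opening and the grip force at its end, in the units of the state.
- bot.state(): the state, without advancing time (a new reading comes with each control period).
- bot.grab_frame(name): name is "side" or "top"; returns a dict with "pixels" (400x640x3 uint8, red, green, blue), "fx", "fy", "cx", "cy" (pixels), "dist" ([k1, k2, p1, p2, k3] as OpenCV has them; the pictures are not rectified), "R" (3x3) and "t" (3): a world point X has camera coordinates R X + t. Camera axes: x right, y down, z forward; pixel columns grow to the right and rows downward; lengths in m; the calibration is good to about 2 mm. A picture is of the moment at which its call begins. There is no depth.
- bot.finish_job(): hands the job in; it is judged then, once.
The state is a dict: "clock": time; "joint_pos": joint angles; "qvel": joint speeds; "effort": joint torques, N m; "position": TCP position; "tcp_rot": TCP orientation; "force": force on the tool from outside, world axes, zero at the start; "torque": the same for the moment, N m; "width": opening from 0.0 (shut) to 1.0 (fully open); "grasp_force": force on a finger pad.
Only numpy, scipy, OpenCV 4.12 (cv2) and the standard library are available. Lean on these libraries where they do the work, as an engineer would, in place of code of your own. Each camera call takes 0.05 s, during which the arm holds its last target. There are 200 camera calls.

## Working session

There is one attempt and no reset: what is moved stays moved. The work goes in short steps, Python scripts to look and compute and a shell command to move; the robot and the scene stay as the last step left them, time stands still between calls to the robot, and variables do not carry over. Pictures are saved under pics/ and viewed, at most 14 in all, crops included, and the job is handed in when it is done.

```bash
mkdir -p pics; cat > h.py <<'E'
import numpy as np,cv2,json
from station import bot
def grab(n,save=None):
    f=bot.grab_frame(n)
    f['K']=np.array([[f['fx'],0,f['cx']],[0,f['fy'],f['cy']],[0,0,1]])
    f['R']=np.array(f['R']);f['t']=np.array(f['t']);f['dist']=np.array(f['dist'],float)
    f['bgr']=np.ascontiguousarray(np.array(f['pixels'])[:,:,::-1])
    if save: cv2.imwrite('pics/'+save,f['bgr'])
    return f
def ray(f,p,z):
    p=np.array(p,float).reshape(-1,1,2)
    u=cv2.undistortPoints(p,f['K'],f['dist']).reshape(-1,2)
    d=np.c_[u,np.ones(len(u))]@f['R']; c=-f['R'].T@f['t']
    return c+d*((z-c[2])/d[:,2])[:,None]
def proj(f,X):
    return cv2.projectPoints(np.array(X,float).reshape(-1,1,3),cv2.Rodrigues(f['R'])[0],f['t'],f['K'],f['dist'])[0].reshape(-1,2)
E
python3 - <<'E'
from h import *
for n in('top','side'):
    f=grab(n,n+'0.png'); print(n,-f['R'].T@f['t'],f['fx'])
s=bot.state();print(s)
E
```

```text
top [0.37515341 0.00278577 1.09476381] 385.3278035004342
side [ 0.00228493 -0.8251383   0.7311703 ] 378.2973894265518
{'clock': 0.1, 'joint_pos': array([ 1.02650819e+00,  4.94108667e-01,  1.34606268e+00,  2.41179628e-05,
        1.30248477e+00, -9.54860687e-02]), 'qvel': array([-0.00119096,  0.00090598, -0.00038021,  0.00120261,  0.00039143,
       -0.00125468]), 'effort': array([ 3.50187860e-03, -8.80256081e+01, -3.82540226e+01,  7.11494987e-02,
        4.84197366e-02, -2.23318784e-05]), 'position': array([0.27099405, 0.5628372 , 0.22440778]), 'tcp_rot': array([-6.99005307e-01, -3.06247510e+00,  1.57408106e-03]), 'force': array([-0.28330667,  0.82676458,  0.11045741]), 'torque': array([0.02512753, 0.01171616, 0.00049246]), 'grasp_force': 0.0, 'width': 0.9974752030183177}
```

View pics/top0.png

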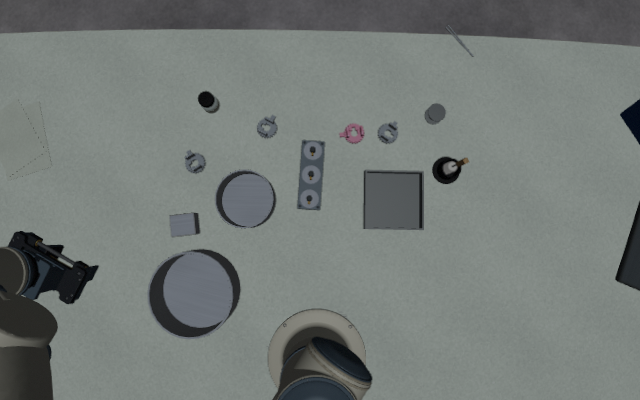

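View pics/side0.png

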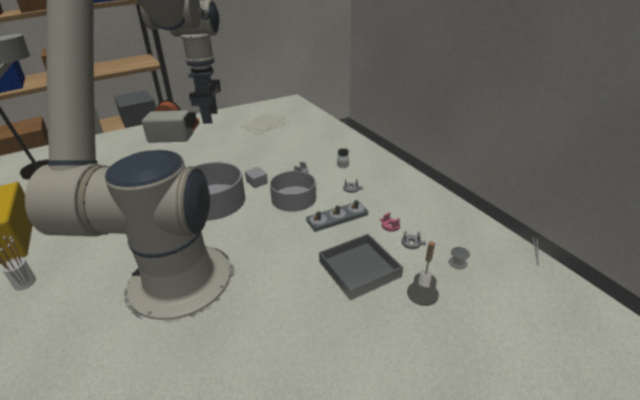

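Top view: the grey gears are at (267,127), (195,162) and (388,132), with a pink decoy at (353,132). The small pot is at (247,199) and the big one at (198,292), which I leave alone. The gauge is at (311,175), the tray at (393,200), and the brush and stand at (448,170). The jar (208,101), tin (184,224) and spool (435,113) stay put. I choose the three grey gears and the small pot, and check them in one close crop.

```bash
python3 - <<'E'
from h import *
b=cv2.imread('pics/top0.png')
def c(x,y,r,s=270): return cv2.resize(b[y-r:y+r,x-r:x+r],(s,s),interpolation=cv2.INTER_CUBIC)
a=np.hstack([c(267,127,18,266),c(195,162,18,266),c(388,132,18,266)])
d=np.hstack([c(312,175,40,266),c(450,168,25,266),c(247,199,35,266)])
cv2.imwrite('pics/crop1.png',np.vstack([a,d]))
f=bot.grab_frame; 
E
```

```text
(no output)
```

View pics/crop1.png

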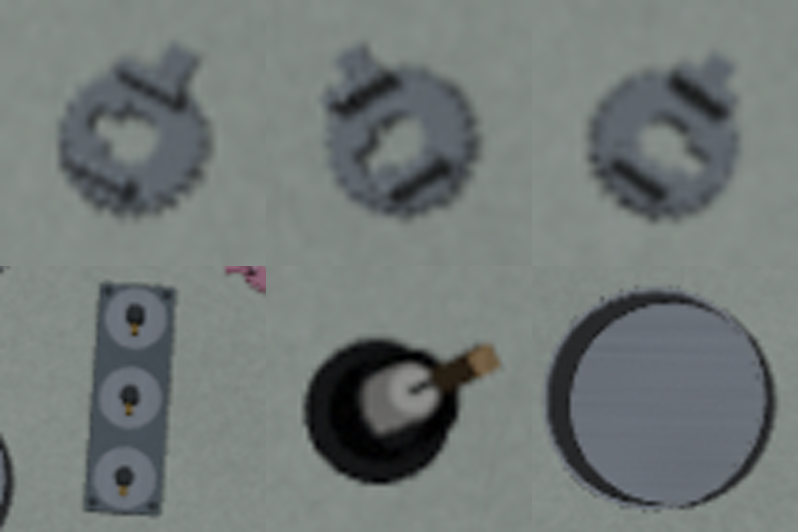

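Crop: all three gears are bare steel. A (267,127) has its slot left of the tab, B (195,162) left, and C (388,132) right. Seated, the tabs of A and B will point to +y (pot) and C's to -y (tray). The brush handle leans only by perspective. The keys point toward the robot, as described.

```bash
cat >> h.py <<'E'
def diff(f): 
    b=f['bgr'].astype(np.int16); return b[:,:,0]-b[:,:,1]   # steel bluish, table greenish
def blob(f,px,r,thr,s=6,fill=True):
    x,y=int(px[0]),int(px[1]); d=diff(f)[y-r:y+r,x-r:x+r].astype(np.float32)
    u=cv2.resize(d,None,fx=s,fy=s,interpolation=cv2.INTER_CUBIC)
    m=(cv2.GaussianBlur(u,(0,0),2)>thr).astype(np.uint8)
    cs,_=cv2.findContours(m,cv2.RETR_EXTERNAL,cv2.CHAIN_APPROX_NONE)
    c=max(cs,key=cv2.contourArea)[:,0].astype(float)
    return (c+.5)/s-.5+[x-r,y-r]
def fitc(P):
    A=np.c_[2*P,np.ones(len(P))]; s=np.linalg.lstsq(A,(P**2).sum(1),rcond=None)[0]
    return s[:2],np.sqrt(s[2]+s[:2]@s[:2])
def gear(f,px,zu=0.0,r=20,thr=6):
    W=ray(f,blob(f,px,r,thr),zu+.010)[:,:2]; c=W.mean(0)
    for k in range(8):
        q=np.linalg.norm(W-c,axis=1); c,R=fitc(W[(q<.032)&(q>.024)])
    q=W-c; t=q[np.linalg.norm(q,axis=1)>.035].mean(0)
    return c,R,np.degrees(np.arctan2(t[1],t[0])),np.linalg.norm(q,axis=1).max()
E
python3 - <<'E'
from h import *
f=grab('top'); d=diff(f)
print([ (p,d[p[1],p[0]]) for p in [(300,120),(230,130),(267,136),(262,133),(305,160),(391,139),(318,190)]])
for n,p in dict(A=(267,127),B=(195,162),C=(388,132)).items():print(n,*[np.round(v,4) for v in gear(f,p)])
for z in (.02,):
    W=ray(f,blob(f,(311,175),42,6),z)[:,:2].astype(np.float32); R=cv2.minAreaRect(W*1000);print('gauge',R)
for n,p,r,z in [('pot',(247,199),36,.07),('tray',(393,200),38,.036)]:
    W=ray(f,blob(f,p,r,5),z)[:,:2].astype(np.float32); print(n,cv2.minAreaRect(W*1000),cv2.minEnclosingCircle(W*1000))
# stand: dark
g=cv2.cvtColor(f['bgr'],cv2.COLOR_BGR2GRAY); m=np.zeros_like(g); m[150:190,428:475]=g[150:190,428:475]<60
ys,xs=np.nonzero(m); print('standpx',xs.min(),xs.max(),ys.min(),ys.max())
s=grab('side'); h=cv2.cvtColor(f['bgr'],cv2.COLOR_BGR2HSV);
for q,nm,box in((f,'top',(440,145,480,185)),(s,'side',(415,230,445,275))):
    h=cv2.cvtColor(q['bgr'],cv2.COLOR_BGR2HSV); x0,y0,x1,y1=box; k=h[y0:y1,x0:x1]
    w=(k[:,:,0]<22)&(k[:,:,1]>90)&(k[:,:,2]>60); ys,xs=np.nonzero(w); print(nm,'wood',xs.min()+x0,xs.max()+x0,ys.min()+y0,ys.max()+y0,len(xs),xs.mean()+x0,ys.mean()+y0)
E
```

```text
[((300, 120), np.int16(-5)), ((230, 130), np.int16(-5)), ((267, 136), np.int16(4)), ((262, 133), np.int16(4)), ((305, 160), np.int16(7)), ((391, 139), np.int16(7)), ((318, 190), np.int16(7))]
A [0.6437 0.1558] 0.0249 nan 0.0262
B [0.5379 0.3586] 0.0253 nan 0.0264
C [0. 0.] 0.0 -15.9871 0.6873
gauge ((509.52264404296875, 25.35849380493164), (59.48442840576172, 189.8878936767578), 87.24287414550781)
pot ((430.8927917480469, 191.50985717773438), (141.93875122070312, 138.11424255371094), 3.917512893676758) ((433.5428771972656, 188.23013305664062), 73.42686462402344)h.py:33: RuntimeWarning: Mean of empty slice.
  q=W-c; t=q[np.linalg.norm(q,axis=1)>.035].mean(0)
  ret = um.true_divide(
Traceback (most recent call last):
  File "h.py", line 24, in blob
    c=max(cs,key=cv2.contourArea)[:,0].astype(float)
      ~~~^^^^^^^^^^^^^^^^^^^^^^^^
ValueError: max() iterable argument is empty
```

```bash
python3 - <<'E'
from h import *
f=cv2.imread('pics/top0.png'); s=cv2.imread('pics/side0.png')
c=lambda b,x,y,r:cv2.resize(b[y-r:y+r,x-r:x+r],(390,390),interpolation=cv2.INTER_CUBIC)
cv2.imwrite('pics/crop2.png',np.hstack([c(f,455,166,22),c(s,427,270,40)]))
E
```

```text
(no output)
```

View pics/crop2.png

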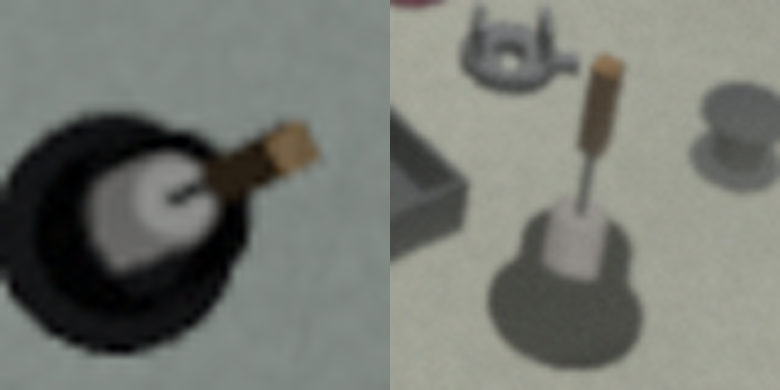

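Crop: the brush top is at top-view pixel ~(465.8,160.6) and side-view pixel ~(431.5,243.5), with the handle top turned roughly 25°.

```bash
sed -i 's/r=20,thr=6/r=20,thr=1/' h.py; python3 - <<'E'
from h import *
f=grab('top'); s=grab('side')
for n,p in dict(A=(267,127),B=(195,162),C=(388,132)).items():print(n,*[np.round(v,4) for v in gear(f,p)])
for n,p,r,z in [('gauge',(311,175),42,.02),('pot',(247,199),36,.07)]:
    W=ray(f,blob(f,p,r,1),z)[:,:2].astype(np.float32); print(n,cv2.minAreaRect(W*1000),cv2.minEnclosingCircle(W*1000))
g=cv2.cvtColor(f['bgr'],cv2.COLOR_BGR2GRAY)
def dark(box,t,z):
    x0,y0,x1,y1=box; u=cv2.resize(g[y0:y1,x0:x1],None,fx=6,fy=6,interpolation=cv2.INTER_CUBIC)
    cs,_=cv2.findContours((u<t).astype(np.uint8),cv2.RETR_EXTERNAL,cv2.CHAIN_APPROX_NONE)
    c=(max(cs,key=cv2.contourArea)[:,0]+.5)/6-.5+[x0,y0]; return ray(f,c,z)[:,:2].astype(np.float32)
W=dark((355,162,432,238),120,.036); print('tray',cv2.minAreaRect(W*1000))
for z in(.056,.0):
    W=dark((428,150,475,190),70,z); w=W[W[:,1]>np.median(W[:,1])-.01]; c,R=fitc(w); print('stand',z,c,R)
# brush top: top-view ray at .166, side-view ray at .166, bristle top etc
print('top',ray(f,[465.8,160.6],.166),'side',ray(s,[431.5,243.5],.166))
h=cv2.cvtColor(f['bgr'],cv2.COLOR_BGR2HSV)[148:175,455:475]; w=(h[:,:,2]>110)&(h[:,:,1]>80); ys,xs=np.nonzero(w);print('wood top px',xs.mean()+455,ys.mean()+148,len(xs))
u=cv2.resize(f['bgr'][148:175,455:475],None,fx=8,fy=8,interpolation=cv2.INTER_CUBIC);hh=cv2.cvtColor(u,cv2.COLOR_BGR2HSV)
cs,_=cv2.findContours(((hh[:,:,2]>110)&(hh[:,:,1]>70)).astype(np.uint8),0,1);c=(max(cs,key=cv2.contourArea)[:,0]+.5)/8-.5+[455,148]
print('brush top rect',cv2.minAreaRect(ray(f,c,.166)[:,:2].astype(np.float32)*1000))
y=np.array(cv2.Rodrigues(np.array(bot.state()['tcp_rot']))[0])[:,1];print('tool y ang',np.degrees(np.arctan2(y[1],y[0])))
E
```

```text
A [0.6444 0.1557] 0.0284 -28.4985 0.0411
B [0.5379 0.3583] 0.0285 35.638 0.042
C [ 0.6357 -0.193 ] 0.0283 -34.9567 0.0411
gauge ((509.43780517578125, 25.271703720092773), (64.64583587646484, 195.01461791992188), 87.34483337402344) ((509.3947448730469, 25.568910598754883), 101.1169204711914)
pot ((435.5916748046875, 200.13133239746094), (157.00685119628906, 160.6602325439453), 6.850778102874756) ((435.3757629394531, 199.38487243652344), 81.37371063232422)
tray ((442.81561279296875, -204.20285034179688), (170.5741729736328, 166.42584228515625), 89.86610412597656)
stand 0.056 [ 0.5251467  -0.34490171] 0.03718011994685845
stand 0.0 [ 0.53323209 -0.36364133] 0.039181625888967966
top [[ 0.53373999 -0.35973297  0.166     ]] side [[ 0.52944668 -0.3620659   0.166     ]]
wood top px 465.55555555555554 160.22222222222223 9
brush top rect ((534.7315063476562, -358.3659973144531), (13.075943946838379, 6.688507556915283), 2.2856411933898926)
tool y ang 64.28762719155586
```

```bash
python3 -m jog '[{"dp":[0.073,-0.257,0],"turn":-1,"gripper":1},{"dp":[0.073,-0.257,0],"turn":-1,"gripper":1},{"dp":[0.073,-0.257,0],"turn":-1,"gripper":1},{"dp":[0.073,-0.257,0],"turn":-1,"gripper":1},{"dp":[0.073,-0.257,0],"turn":-1,"gripper":1},{"dp":[0.073,-0.257,0],"turn":-1,"gripper":1},{"dp":[0.073,-0.257,0],"turn":-1,"gripper":1},{"dp":[0.073,-0.257,0],"turn":0,"gripper":1},{"dp":[0.073,-0.257,0],"turn":0,"gripper":1},{"dp":[0.073,-0.257,0],"turn":0,"gripper":1},{"dp":[0.073,-0.257,0],"turn":0,"gripper":1},{"dp":[0.073,-0.257,0],"turn":0,"gripper":1}]' 20
python3 -m jog '[{"dp":[0.073,-0.257,0],"turn":0,"gripper":1},{"dp":[0.073,-0.257,0],"turn":0,"gripper":1},{"dp":[0.073,-0.257,0],"turn":0,"gripper":1},{"dp":[0.073,-0.257,0],"turn":0,"gripper":1},{"dp":[0.073,-0.257,0],"turn":0,"gripper":1},{"dp":[0.073,-0.257,0],"turn":0,"gripper":1},{"dp":[0.073,-0.257,0],"turn":0,"gripper":1},{"dp":[0.073,-0.257,0],"turn":0,"gripper":1},{"dp":[0.073,-0.257,0],"turn":0,"gripper":1},{"dp":[0.073,-0.257,0],"turn":0,"gripper":1},{"dp":[0.073,-0.257,0],"turn":0,"gripper":1},{"dp":[0,0,0],"turn":0,"gripper":1}]'
```

```text
clock: 1.25
position: [0.4026, 0.0987, 0.2251]
tcp_rot: [1.587, 2.711, 0.001]
force: [0.4, 0.8, -0.0]
width: 0.998
grasp_force: 0.0
clock: 2.25
position: [0.5243, -0.33, 0.2245]
tcp_rot: [1.591, 2.706, -0.002]
force: [-0.7, 0.6, -0.2]
width: 0.998
grasp_force: 0.0
```

```bash
python3 -m jog '[{"dp":[0.055,-0.207,0],"turn":0,"gripper":1},{"dp":[0,0,0],"turn":0,"gripper":1},{"dp":[0,0,-0.16],"turn":0,"gripper":1},{"dp":[0,0,-0.16],"turn":0,"gripper":1},{"dp":[0,0,-0.16],"turn":0,"gripper":1},{"dp":[0,0,-0.15],"turn":0,"gripper":1},{"dp":[0,0,0],"turn":0,"gripper":1},{"dp":[0,0,0],"turn":0,"gripper":-1},{"dp":[0,0,0],"turn":0,"gripper":-1},{"dp":[0,0,0],"turn":0,"gripper":-1},{"dp":[0,0,0],"turn":0,"gripper":-1},{"dp":[0,0,0],"turn":0,"gripper":-1}]' 20
python3 -m jog '[{"dp":[0,0,0],"turn":0,"gripper":-1},{"dp":[0,0,0],"turn":0,"gripper":-1},{"dp":[0,0,0],"turn":0,"gripper":-1},{"dp":[0,0,0],"turn":0,"gripper":-1},{"dp":[0,0,0],"turn":0,"gripper":-1},{"dp":[0,0,0],"turn":0,"gripper":-1},{"dp":[0,0,0],"turn":0,"gripper":-1},{"dp":[0,0,0],"turn":0,"gripper":-1}]'
python3 -c "
from h import *
f=grab('top');s=grab('side')
c=lambda b,x,y,r:cv2.resize(b[y-r:y+r,x-r:x+r],(390,390),interpolation=cv2.INTER_CUBIC)
cv2.imwrite('pics/p3.png',np.hstack([c(f['bgr'],455,166,40),c(s['bgr'],427,260,50)]))"
```

```text
clock: 3.25
position: [0.5317, -0.3549, 0.1315]
tcp_rot: [1.587, 2.709, -0.0]
force: [-0.3, -0.7, -0.3]
width: 0.665
grasp_force: 0.0
clock: 3.92
position: [0.5312, -0.3546, 0.1303]
tcp_rot: [-1.588, -2.711, -0.0]
force: [-0.2, -0.6, 0.0]
width: 0.152
grasp_force: 20.0
```

View pics/p3.png

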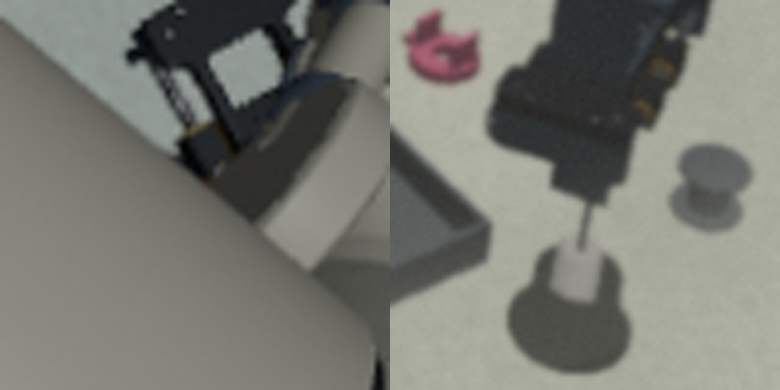

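```bash
python3 -m jog '[{"dp":[0,0,0.1],"turn":0,"gripper":-1},{"dp":[0,0,0.22],"turn":0,"gripper":-1},{"dp":[0,0,0.22],"turn":0,"gripper":-1},{"dp":[0,0,0.22],"turn":0,"gripper":-1},{"dp":[0,0,0],"turn":0,"gripper":-1},{"dp":[-0.043,0.246,0],"turn":0,"gripper":-1},{"dp":[-0.043,0.246,0],"turn":0,"gripper":-1},{"dp":[-0.043,0.246,0],"turn":0,"gripper":-1},{"dp":[-0.043,0.246,0],"turn":0,"gripper":-1},{"dp":[-0.043,0.246,0],"turn":0,"gripper":-1},{"dp":[-0.043,0.246,0],"turn":0,"gripper":-1},{"dp":[-0.043,0.246,0],"turn":0,"gripper":-1}]'
python3 -m jog '[{"dp":[-0.043,0.246,0],"turn":0,"gripper":-1},{"dp":[-0.043,0.246,0],"turn":0,"gripper":-1},{"dp":[-0.043,0.246,0],"turn":0,"gripper":-1},{"dp":[-0.043,0.246,0],"turn":0,"gripper":-1},{"dp":[-0.043,0.246,0],"turn":0,"gripper":-1},{"dp":[-0.043,0.246,0],"turn":0,"gripper":-1},{"dp":[-0.043,0.246,0],"turn":0,"gripper":-1},{"dp":[-0.043,0.246,0],"turn":0,"gripper":-1},{"dp":[0,0,0],"turn":0,"gripper":-1},{"dp":[0,0,0],"turn":0,"gripper":-1}]'
python3 -c "
from h import *
s=grab('side','s4.png')"
```

```text
clock: 5.02
position: [0.4854, -0.0947, 0.2444]
tcp_rot: [1.588, 2.71, 0.0]
force: [0.6, 0.3, -0.2]
width: 0.153
grasp_force: 20.0
clock: 5.85
position: [0.4339, 0.2006, 0.2443]
tcp_rot: [-1.583, -2.714, -0.0]
force: [-1.0, 0.1, -1.1]
width: 0.151
grasp_force: 20.0
```

View pics/s4.png

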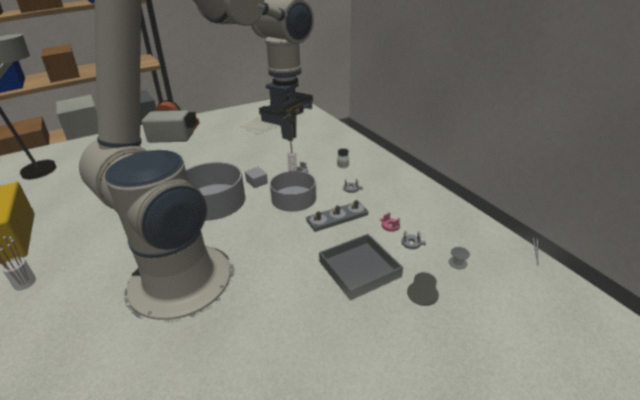

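Side view: the brush hangs upright over the small pot (bristles at ~(292,160), pot at (293,190)). I brush now.

```bash
python3 -m jog '[{"dp":[0,0,-0.2],"turn":0,"gripper":-1},{"dp":[0,0,-0.2],"turn":0,"gripper":-1},{"dp":[0,0,-0.2],"turn":0,"gripper":-1},{"dp":[0,0,-0.15],"turn":0,"gripper":-1},{"dp":[0,0,0],"turn":0,"gripper":-1},{"dp":[0,0,0],"turn":0,"gripper":-1},{"dp":[0,0,0],"turn":0,"gripper":-1},{"dp":[0,0,0],"turn":0,"gripper":-1}]'
python3 -m jog '[{"dp":[0,0,0.215],"turn":0,"gripper":-1},{"dp":[0,0,0.215],"turn":0,"gripper":-1},{"dp":[0,0,0],"turn":0,"gripper":-1},{"dp":[0,0,0],"turn":0,"gripper":-1},{"dp":[0,0,0],"turn":0,"gripper":-1}]'
python3 -m jog '[{"dp":[0,0,-0.215],"turn":0,"gripper":-1},{"dp":[0,0,-0.215],"turn":0,"gripper":-1},{"dp":[0,0,0],"turn":0,"gripper":-1},{"dp":[0,0,0],"turn":0,"gripper":-1},{"dp":[0,0,0],"turn":0,"gripper":-1},{"dp":[0,0,0],"turn":0,"gripper":-1}]'
python3 -m jog '[{"dp":[0,0,0.2],"turn":0,"gripper":-1},{"dp":[0,0,0.2],"turn":0,"gripper":-1},{"dp":[0,0,0.2],"turn":0,"gripper":-1},{"dp":[0,0,0.15],"turn":0,"gripper":-1},{"dp":[0,0,0],"turn":0,"gripper":-1}]'
python3 - <<'E'
from h import *
# stand rim from top view now unobstructed: contour seen whole
f=grab('top','t5.png'); g=cv2.cvtColor(f['bgr'],cv2.COLOR_BGR2GRAY)
c=lambda b,x,y,r:cv2.resize(b[y-r:y+r,x-r:x+r],(390,390),interpolation=cv2.INTER_CUBIC)
s=grab('side'); cv2.imwrite('pics/p5.png',np.hstack([c(f['bgr'],448,170,22),c(s['bgr'],424,287,25)]))
print(proj(f,[[.5325,-.362,.056],[.5325,-.362,0]]),proj(s,[[.5325,-.362,.056],[.5325,-.362,0]]))
E
```

```text
clock: 6.57
position: [0.4354, 0.1988, 0.1333]
tcp_rot: [1.588, 2.709, 0.002]
force: [0.5, -1.0, -0.4]
width: 0.151
grasp_force: 20.0
clock: 6.98
position: [0.4345, 0.1989, 0.197]
tcp_rot: [1.587, 2.71, 0.002]
force: [-0.9, 0.4, -1.5]
width: 0.151
grasp_force: 20.0
clock: 7.48
position: [0.4349, 0.199, 0.133]
tcp_rot: [1.587, 2.71, 0.001]
force: [-0.3, 0.4, -0.9]
width: 0.151
grasp_force: 20.0
clock: 7.9
position: [0.4365, 0.1996, 0.2499]
tcp_rot: [1.585, 2.706, 0.01]
force: [0.4, -0.0, 0.1]
width: 0.155
grasp_force: 20.0
[[451.4698709  167.43195058]
 [444.83918828 170.17616467]] [[425.90805333 277.25547026]
 [422.84622469 292.91748898]]
```

View pics/p5.png

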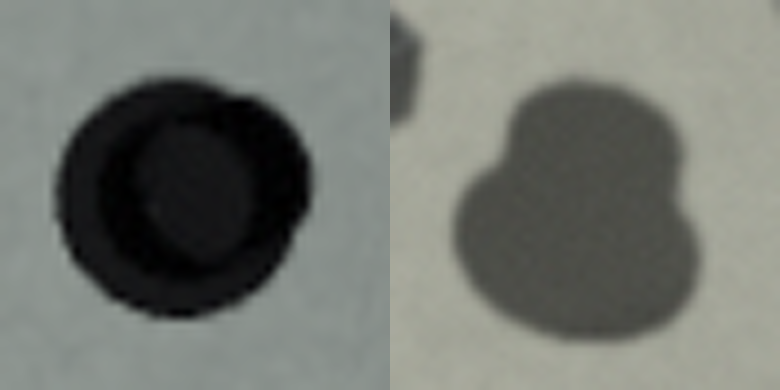

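Top crop: the flange centre is at ~(446.3,170.3) and the cup rim centre at ~(450.8,169.1).

```bash
python3 - <<'E'
from h import *
f=grab('top'); print(ray(f,[446.3,170.3],.006),ray(f,[450.8,169.1],.05))
s=grab('side'); print(ray(s,[399+ (597-390)*50/390,262+130*50/390],.05), 'cup centre approx side')
print(bot.state()['position'])
E
```

```text
[[ 0.53137776 -0.36427813  0.006     ]] [[ 0.52870736 -0.36215799  0.05      ]]
[[ 0.53316374 -0.36112213  0.05      ]] cup centre approx side
[0.43406504 0.19876143 0.24422321]
```

```bash
python3 -m jog '[{"dp":[0.043,-0.247,0],"turn":0,"gripper":-1},{"dp":[0.043,-0.247,0],"turn":0,"gripper":-1},{"dp":[0.043,-0.247,0],"turn":0,"gripper":-1},{"dp":[0.043,-0.247,0],"turn":0,"gripper":-1},{"dp":[0.043,-0.247,0],"turn":0,"gripper":-1},{"dp":[0.043,-0.247,0],"turn":0,"gripper":-1},{"dp":[0.043,-0.247,0],"turn":0,"gripper":-1},{"dp":[0.043,-0.247,0],"turn":0,"gripper":-1},{"dp":[0.043,-0.247,0],"turn":0,"gripper":-1},{"dp":[0.043,-0.247,0],"turn":0,"gripper":-1},{"dp":[0.043,-0.247,0],"turn":0,"gripper":-1},{"dp":[0.043,-0.247,0],"turn":0,"gripper":-1}]'
python3 -m jog '[{"dp":[0.043,-0.247,0],"turn":0,"gripper":-1},{"dp":[0.043,-0.247,0],"turn":0,"gripper":-1},{"dp":[0.043,-0.247,0],"turn":0,"gripper":-1},{"dp":[0,0,0],"turn":0,"gripper":-1},{"dp":[0,0,0],"turn":0,"gripper":-1}]'
python3 - <<'E'
from h import *
s=grab('side'); print(bot.state()['position'])
c=lambda b,x,y,r:cv2.resize(b[y-r:y+r,x-r:x+r],(500,500),interpolation=cv2.INTER_CUBIC)
cv2.imwrite('pics/p6.png',c(s['bgr'],425,245,60))
E
```

```text
clock: 9.1
position: [0.5113, -0.2474, 0.2433]
tcp_rot: [-1.587, -2.709, -0.0]
force: [0.8, 0.1, -0.5]
width: 0.152
grasp_force: 20.0
clock: 9.52
position: [0.5306, -0.3583, 0.2425]
tcp_rot: [-1.59, -2.707, -0.001]
force: [0.2, 0.4, -0.3]
width: 0.152
grasp_force: 20.0
[ 0.5306356  -0.35678389  0.24289592]
```

View pics/p6.png

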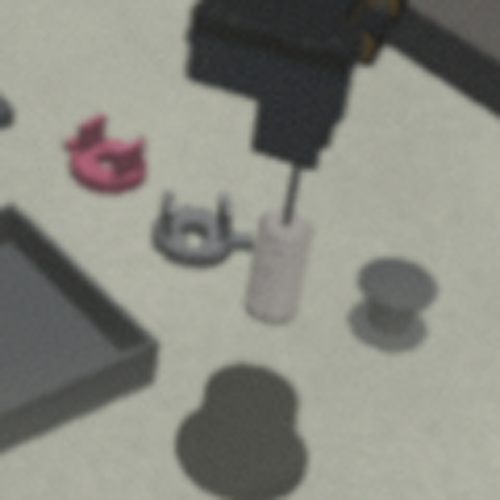

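Side crop: the brush is upright and its foot centre is at ~(429.6,259.5), above the stand.

```bash
python3 - <<'E'
from h import *
s=grab('side'); print(ray(s,[429.4,259.8],.1185), ray(s,[365+251*.24,185+400*.24],.05))
E
```

```text
[[ 0.52893919 -0.3654651   0.1185    ]] [[ 0.52720857 -0.36681174  0.05      ]]
```

```bash
python3 -m jog '[{"dp":[0.007,0.013,-0.15],"turn":0,"gripper":-1},{"dp":[0,0,-0.15],"turn":0,"gripper":-1},{"dp":[0,0,-0.15],"turn":0,"gripper":-1},{"dp":[0,0,-0.15],"turn":0,"gripper":-1},{"dp":[0,0,-0.1],"turn":0,"gripper":-1},{"dp":[0,0,-0.05],"turn":0,"gripper":-1},{"dp":[0,0,0],"turn":0,"gripper":-1},{"dp":[0,0,0],"turn":0,"gripper":-1}]'
```

```text
clock: 10.28
position: [0.5325, -0.3543, 0.1324]
tcp_rot: [-1.587, -2.711, -0.0]
force: [-0.9, 0.0, -1.0]
width: 0.155
grasp_force: 20.0
```

```bash
python3 -m jog '[{"dp":[0,0,-0.008],"turn":0,"gripper":-1},{"dp":[0,0,0],"turn":0,"gripper":-0.5},{"dp":[0,0,0],"turn":0,"gripper":-0.5},{"dp":[0,0,0],"turn":0,"gripper":0},{"dp":[0,0,0],"turn":0,"gripper":0.5},{"dp":[0,0,0],"turn":0,"gripper":0.5},{"dp":[0,0,0],"turn":0,"gripper":0.5},{"dp":[0,0,0.2],"turn":0,"gripper":0.5},{"dp":[0,0,0.2],"turn":0,"gripper":0.5},{"dp":[0,0,0.2],"turn":0,"gripper":0.5},{"dp":[0,0,0.1],"turn":0,"gripper":0.5},{"dp":[0,0,0],"turn":0,"gripper":0.5}]'
python3 - <<'E'
from h import *
s=grab('side'); print(bot.state()['position'])
c=lambda b,x,y,r:cv2.resize(b[y-r:y+r,x-r:x+r],(390,390),interpolation=cv2.INTER_CUBIC)
f=grab('top'); cv2.imwrite('pics/p7.png',np.hstack([c(s['bgr'],425,265,35),c(f['bgr'],388,132,20)]))
print(gear(f,(388,132)))
E
```

```text
clock: 11.28
position: [0.5337, -0.356, 0.2398]
tcp_rot: [1.585, 2.706, -0.001]
force: [-0.3, 0.4, 1.0]
width: 0.749
grasp_force: 0.0
[ 0.53300573 -0.35544041  0.23749284]
(array([ 0.63560351, -0.19288786]), np.float64(0.02832038205304462), np.float64(-34.604979951657825), np.float64(0.041322801651486066))
```

View pics/p7.png

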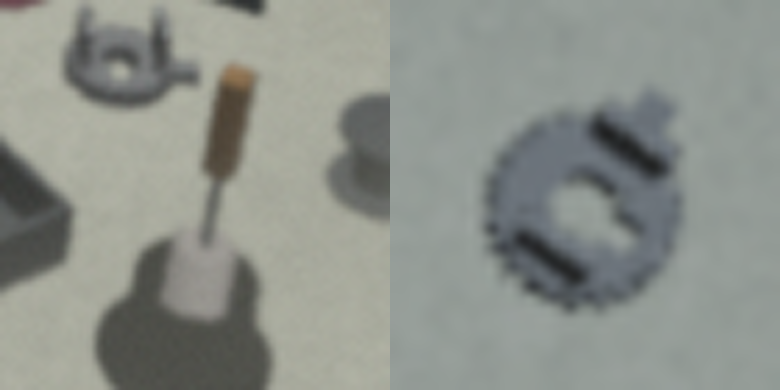

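```bash
python3 -m jog '[{"dp":[0.114,0.181,0],"turn":-1,"gripper":0.5},{"dp":[0.114,0.181,0],"turn":-1,"gripper":0.5},{"dp":[0.114,0.181,0],"turn":-1,"gripper":0.5},{"dp":[0.114,0.181,0],"turn":-1,"gripper":0.5},{"dp":[0.114,0.181,0],"turn":-1,"gripper":0.5},{"dp":[0.114,0.181,0],"turn":-1,"gripper":0.5},{"dp":[0,0,-0.18],"turn":-1,"gripper":0.5},{"dp":[0,0,-0.18],"turn":-1,"gripper":0.5},{"dp":[0,0,-0.18],"turn":-1,"gripper":0.5},{"dp":[0,0,-0.18],"turn":-1,"gripper":0.5},{"dp":[0,0,-0.18],"turn":-1,"gripper":0.5},{"dp":[0,0,0],"turn":-1,"gripper":0.5}]'
python3 -m jog '[{"dp":[0,0,0],"turn":-0.8,"gripper":0.5},{"dp":[0,0,0],"turn":0,"gripper":0.5},{"dp":[0,0,0],"turn":0,"gripper":0.5}]'
python3 - <<'E'
from h import *
P=[bot.state()['position']]
for i in range(4): grab('side'); P.append(bot.state()['position'])
print(np.round(P,4)); print(bot.state()['tcp_rot'])
E
```

```text
clock: 12.38
position: [0.6312, -0.1905, 0.0937]
tcp_rot: [-2.727, -1.544, 0.01]
force: [-1.1, 1.3, -0.6]
width: 0.75
grasp_force: 0.0
clock: 12.63
position: [0.6343, -0.1917, 0.0996]
tcp_rot: [-2.78, -1.46, 0.002]
force: [0.0, -0.7, 0.5]
width: 0.749
grasp_force: 0.0
[[ 0.6343 -0.1917  0.0996]
 [ 0.6345 -0.1919  0.1   ]
 [ 0.6347 -0.1919  0.1004]
 [ 0.6349 -0.192   0.1006]
 [ 0.6349 -0.192   0.1007]]
[2.78178718e+00 1.45972185e+00 1.30136901e-04]
```

```bash
python3 -m jog '[{"dp":[0.004,-0.006,-0.1],"turn":0,"gripper":0.5},{"dp":[0,0,-0.15],"turn":0,"gripper":0.5},{"dp":[0,0,-0.15],"turn":0,"gripper":0.5},{"dp":[0,0,-0.1],"turn":0,"gripper":0.5},{"dp":[0,0,0],"turn":0,"gripper":0.5},{"dp":[0,0,0],"turn":0,"gripper":0.5},{"dp":[0,0,0],"turn":0,"gripper":-1},{"dp":[0,0,0],"turn":0,"gripper":-1},{"dp":[0,0,0],"turn":0,"gripper":-1},{"dp":[0,0,0],"turn":0,"gripper":-1},{"dp":[0,0,0],"turn":0,"gripper":-1},{"dp":[0,0,0],"turn":0,"gripper":-1}]' 30
python3 -m jog '[{"dp":[0,0,0],"turn":0,"gripper":-1},{"dp":[0,0,0],"turn":0,"gripper":-1},{"dp":[0,0,0],"turn":0,"gripper":-1},{"dp":[0,0,0],"turn":0,"gripper":-1}]'
python3 -c "
from station import bot
print(bot.state()['position'],bot.state()['tcp_rot'])"
```

```text
clock: 13.83
position: [0.636, -0.1931, 0.0267]
tcp_rot: [2.782, 1.457, 0.001]
force: [-1.2, 0.9, 7.1]
width: 0.503
grasp_force: 30.0
clock: 14.17
position: [0.636, -0.1931, 0.0267]
tcp_rot: [2.782, 1.457, 0.001]
force: [-1.8, 0.1, 7.4]
width: 0.502
grasp_force: 30.0
[ 0.63597434 -0.19305404  0.02669254] [2.78204661e+00 1.45722999e+00 1.32937692e-03]
```

```bash
python3 -m jog '[{"dp":[0,0,0.12],"turn":0,"gripper":-1},{"dp":[0,0,0.2],"turn":0,"gripper":-1},{"dp":[0,0,0.2],"turn":0,"gripper":-1},{"dp":[0,0,0.1],"turn":0,"gripper":-1},{"dp":[-0.056,0.205,0],"turn":-1,"gripper":-1},{"dp":[-0.056,0.205,0],"turn":-1,"gripper":-1},{"dp":[-0.056,0.205,0],"turn":-1,"gripper":-1},{"dp":[-0.056,0.205,0],"turn":-1,"gripper":-1},{"dp":[-0.056,0.205,0],"turn":-1,"gripper":-1},{"dp":[-0.056,0.205,0],"turn":-1,"gripper":-1},{"dp":[-0.056,0.205,0],"turn":-1,"gripper":-1},{"dp":[0,0,0],"turn":-1,"gripper":-1}]'
python3 -m jog '[{"dp":[0,0,0],"turn":-1,"gripper":-1},{"dp":[0,0,0],"turn":-1,"gripper":-1},{"dp":[0,0,0],"turn":-1,"gripper":-1},{"dp":[0,0,0],"turn":-0.6,"gripper":-1},{"dp":[0,0,0],"turn":0,"gripper":-1},{"dp":[0,0,0],"turn":0,"gripper":-1},{"dp":[0,0,0],"turn":0,"gripper":-1},{"dp":[0,0,0],"turn":0,"gripper":-1},{"dp":[0,0,0],"turn":0,"gripper":-1},{"dp":[0,0,0],"turn":0,"gripper":-1}]'
python3 - <<'E'
from h import *
f=grab('top','t8.png'); s=grab('side','s8.png'); st=bot.state(); r=st['tcp_rot'];print(st['position'],r,np.degrees(2*np.arctan2(r[1],r[0]))-90)
# shafts seen from the side: where projected shafts fall, and TCP/gear
print(proj(s,[[.4415,.0285,.05],[.5094,.0253,.05],[.5773,.0221,.05]]))
c=cv2.resize(s['bgr'][150:240,290:410],(800,600),interpolation=cv2.INTER_CUBIC); cv2.imwrite('pics/p8.png',c)
E
```

```text
clock: 15.17
position: [0.5747, 0.027, 0.119]
tcp_rot: [-3.113, -0.415, 0.002]
force: [0.2, 1.2, -1.7]
width: 0.502
grasp_force: 30.0
clock: 16.0
position: [0.5768, 0.0224, 0.1187]
tcp_rot: [-3.141, 0.073, -0.0]
force: [-0.1, 0.7, -1.2]
width: 0.501
grasp_force: 30.0
[0.5767208  0.02234261 0.11872738] [ 3.14071042e+00 -7.38284814e-02  3.42186700e-06] -92.69320054434456
[[318.44345679 210.80097017]
 [337.76037906 205.06295096]
 [356.28303509 199.5568043 ]]
```

View pics/p8.png

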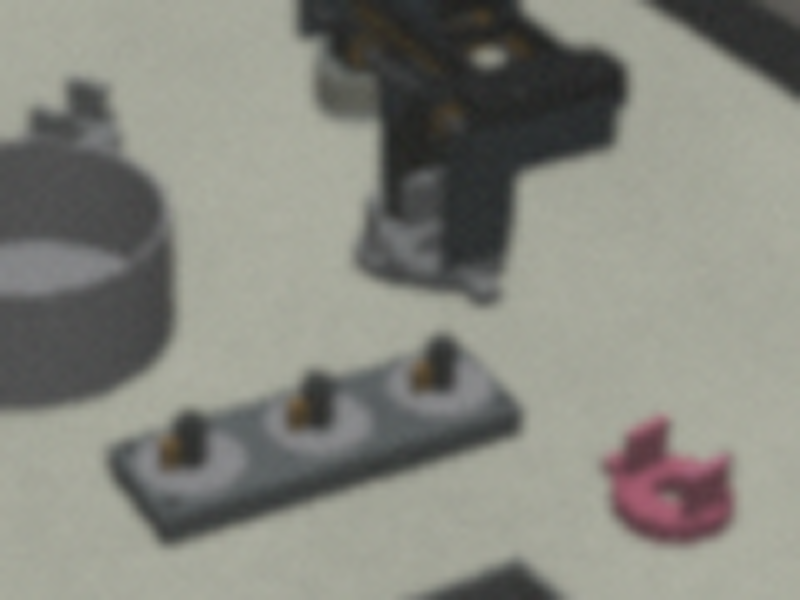

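Side crop: the gear is held level above shaft 3, tab toward -y. The shaft tops are at ~(356.5,201.3), (337.3,206.7) and (318.5,212.7).

```bash
python3 - <<'E'
from h import *
b=cv2.imread('pics/top0.png'); f=grab('top'); s=grab('side')
print(ray(f,[[312.6,150.6],[311.1,174.7],[309.3,199.0]],.02))
# washers: bright in block
u=cv2.resize(b[135:215,272:352],None,fx=8,fy=8,interpolation=cv2.INTER_CUBIC); g=cv2.cvtColor(u,cv2.COLOR_BGR2GRAY)
d=(u[:,:,0].astype(int)-u[:,:,1])
for t in (95,105):
    m=((d>2)&(g>t)).astype(np.uint8); cs,_=cv2.findContours(m,0,1)
    for c in sorted(cs,key=cv2.contourArea)[-3:]:
        h=cv2.convexHull(c)[:,0].astype(float); W=ray(f,(h+.5)/8-.5+[272,135],.02)[:,:2]; print(t,fitc(W))
print('side tops',ray(s,[[318.5,213.2],[337.3,207.2],[356.5,201.8]],.049))
E
```

```text
[[0.57715331 0.02125126 0.02      ]
 [0.50846453 0.02395883 0.02      ]
 [0.44002145 0.02747537 0.02      ]]
95 (array([0.5781433 , 0.02207405]), np.float64(0.02596853933846669))
95 (array([0.50997986, 0.02529846]), np.float64(0.026051095555977562))
95 (array([0.44197226, 0.02848662]), np.float64(0.026098686912537562))
105 (array([0.57802575, 0.02209651]), np.float64(0.024685691018635197))
105 (array([0.50994323, 0.02534211]), np.float64(0.024699437813337072))
105 (array([0.44189873, 0.02846413]), np.float64(0.024777725289483712))
side tops [[0.43624905 0.01839876 0.049     ]
 [0.50282869 0.01705136 0.049     ]
 [0.5716535  0.01206359 0.049     ]]
```

```bash
python3 -m jog '[{"dp":[0.008,0,-0.15],"turn":0,"gripper":-1},{"dp":[0,0,-0.12],"turn":0,"gripper":-1},{"dp":[0,0,-0.04],"turn":0,"gripper":-1},{"dp":[0,0,0],"turn":0,"gripper":-1},{"dp":[0,0,0],"turn":0,"gripper":-1},{"dp":[0,0,0],"turn":0,"gripper":-1},{"dp":[0,0,0],"turn":0,"gripper":-1}]'
python3 -m jog '[{"dp":[0,0,-0.03],"turn":0,"gripper":-1},{"dp":[0,0,-0.02],"turn":0,"gripper":-1},{"dp":[0,0,0],"turn":0,"gripper":-1},{"dp":[0,0,0],"turn":0,"gripper":-1},{"dp":[0,0,0],"turn":0,"gripper":-1}]'
```

```text
clock: 16.78
position: [0.5785, 0.0223, 0.0732]
tcp_rot: [3.141, -0.074, 0.002]
force: [1.5, -0.6, -1.5]
width: 0.501
grasp_force: 30.0
clock: 17.2
position: [0.5779, 0.0224, 0.0647]
tcp_rot: [-3.141, 0.074, 0.0]
force: [1.1, 0.5, -1.5]
width: 0.502
grasp_force: 30.0
```

Shaft is in the bore with no force; continue over the key.

```bash
python3 -m jog '[{"dp":[0,0,-0.03],"turn":0,"gripper":-1},{"dp":[0,0,-0.02],"turn":0,"gripper":-1},{"dp":[0,0,0],"turn":0,"gripper":-1},{"dp":[0,0,0],"turn":0,"gripper":-1}]'
python3 -m jog '[{"dp":[0,0,-0.03],"turn":0,"gripper":-1},{"dp":[0,0,-0.03],"turn":0,"gripper":-1},{"dp":[0,0,0],"turn":0,"gripper":-1},{"dp":[0,0,0],"turn":0,"gripper":-1},{"dp":[0,0,0],"turn":0,"gripper":-1}]'
```

```text
clock: 17.53
position: [0.5777, 0.0224, 0.0569]
tcp_rot: [-3.141, 0.074, 0.001]
force: [-0.1, 0.1, -2.3]
width: 0.498
grasp_force: 30.0
clock: 17.95
position: [0.5779, 0.0224, 0.0481]
tcp_rot: [-3.141, 0.074, 0.0]
force: [-0.3, 0.2, -1.7]
width: 0.504
grasp_force: 30.0
```

```bash
python3 -m jog '[{"dp":[0,0,-0.008],"turn":0,"gripper":-1},{"dp":[0,0,0],"turn":0,"gripper":-1},{"dp":[0,0,0],"turn":0,"gripper":0.5},{"dp":[0,0,0],"turn":0,"gripper":0.5},{"dp":[0,0,0],"turn":0,"gripper":0.5},{"dp":[0,0,0],"turn":0,"gripper":0.5},{"dp":[0,0,0.2],"turn":0,"gripper":0.5},{"dp":[0,0,0.2],"turn":0,"gripper":0.5},{"dp":[0,0,0.15],"turn":0,"gripper":0.5},{"dp":[0,0,0],"turn":0,"gripper":0.5},{"dp":[0,0,0],"turn":0,"gripper":0.5}]'
python3 - <<'E'
from h import *
f=grab('top','t9.png'); s=grab('side'); print(bot.state()['position'])
for n,p in dict(A=(267,127),B=(195,162)).items():print(n,*[np.round(v,4) for v in gear(f,p)])
c=cv2.resize(s['bgr'][150:240,290:410],(600,450),interpolation=cv2.INTER_CUBIC); cv2.imwrite('pics/p9.png',c)
E
```

```text
clock: 18.87
position: [0.5787, 0.0223, 0.1307]
tcp_rot: [3.141, -0.074, 0.004]
force: [0.0, -0.8, 0.4]
width: 0.75
grasp_force: 0.0
[0.57743796 0.02237753 0.1288481 ]
A [0.6077 0.1316] 0.0281 -4.6175 0.0495
B [0.5375 0.358 ] 0.0282 37.0269 0.0423
```

View pics/p9.png

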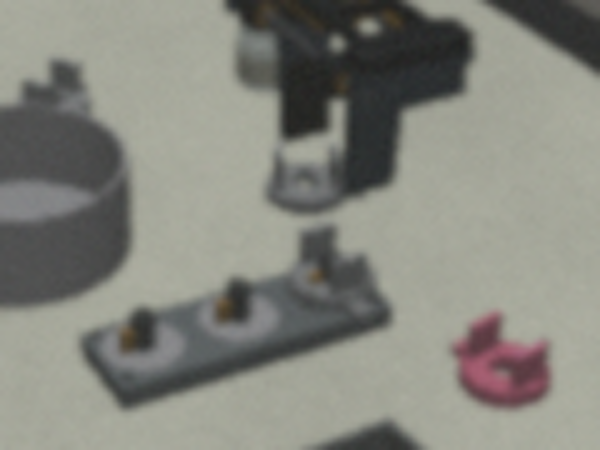

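Side crop: gear C sits flat in place on shaft 3. Gear A, behind, is unchanged at ~(351,187); its top-view reading was only spoiled by occlusion from the gripper. Next is A.

```bash
python3 -m jog '[{"dp":[0.074,0.148,0],"turn":1,"gripper":0.5},{"dp":[0.074,0.148,0],"turn":1,"gripper":0.5},{"dp":[0.074,0.148,0],"turn":1,"gripper":0.5},{"dp":[0.074,0.148,0],"turn":1,"gripper":0.5},{"dp":[0.074,0.148,0],"turn":1,"gripper":0.5},{"dp":[0.074,0.148,0],"turn":1,"gripper":0.5},{"dp":[0,0,0],"turn":1,"gripper":0.5},{"dp":[0,0,0],"turn":1,"gripper":0.5},{"dp":[0,0,0],"turn":1,"gripper":0.5},{"dp":[0,0,0],"turn":1,"gripper":0.5},{"dp":[0,0,0],"turn":1,"gripper":0.5},{"dp":[0,0,0],"turn":1,"gripper":0.5}]'
python3 -m jog '[{"dp":[0,0,-0.1],"turn":0.84,"gripper":0.5},{"dp":[0,0,-0.1],"turn":0,"gripper":0.5},{"dp":[0,0,0],"turn":0,"gripper":0.5},{"dp":[0,0,0],"turn":0,"gripper":0.5},{"dp":[0,0,0],"turn":0,"gripper":0.5},{"dp":[0,0,0],"turn":0,"gripper":0.5},{"dp":[0,0,0],"turn":0,"gripper":0.5}]'
python3 - <<'E'
from h import *
s=grab('side');st=bot.state(); r=st['tcp_rot'];print(st['position'],np.degrees(2*np.arctan2(r[1],r[0]))-90)
# A's underside blob in side view vs its first-frame blob
a=cv2.imread('pics/s8.png').astype(int)
d=np.abs(s['bgr'].astype(int)-cv2.imread('pics/side0.png'))[190:200,335:370]; print('changed low part',(d.max(2)>25).sum())
print(gear(grab('top'),(195,162)))
E
```

```text
clock: 19.97
position: [0.6437, 0.1555, 0.1278]
tcp_rot: [-2.753, -1.511, 0.004]
force: [1.1, -0.8, -0.2]
width: 0.748
grasp_force: 0.0
clock: 20.55
position: [0.6449, 0.1556, 0.1002]
tcp_rot: [2.7, 1.605, 0.001]
force: [0.8, -0.3, -0.8]
width: 0.747
grasp_force: 0.0
[0.64483793 0.15562226 0.10013939] -28.522283801022013
changed low part 38
(array([0.50699932, 0.34432081]), np.float64(0.028949562984150887), np.float64(9.532628321778242), np.float64(0.04987760090825157))
```

```bash
python3 -m jog '[{"dp":[0,0,-0.1],"turn":0,"gripper":0.5},{"dp":[0,0,-0.15],"turn":0,"gripper":0.5},{"dp":[0,0,-0.15],"turn":0,"gripper":0.5},{"dp":[0,0,-0.09],"turn":0,"gripper":0.5},{"dp":[0,0,0],"turn":0,"gripper":0.5},{"dp":[0,0,0],"turn":0,"gripper":0.5},{"dp":[0,0,0],"turn":0,"gripper":-1},{"dp":[0,0,0],"turn":0,"gripper":-1},{"dp":[0,0,0],"turn":0,"gripper":-1},{"dp":[0,0,0],"turn":0,"gripper":-1},{"dp":[0,0,0],"turn":0,"gripper":-1},{"dp":[0,0,0],"turn":0,"gripper":-1}]' 30
python3 -m jog '[{"dp":[0,0,0],"turn":0,"gripper":-1},{"dp":[0,0,0],"turn":0,"gripper":-1},{"dp":[0,0,0],"turn":0,"gripper":-1}]'
```

```text
clock: 21.65
position: [0.645, 0.1557, 0.027]
tcp_rot: [2.7, 1.606, 0.002]
force: [-1.3, -0.9, 7.0]
width: 0.504
grasp_force: 30.0
clock: 21.9
position: [0.645, 0.1557, 0.027]
tcp_rot: [2.7, 1.606, 0.002]
force: [-1.3, 0.9, 6.5]
width: 0.502
grasp_force: 30.0
```

```bash
python3 -m jog '[{"dp":[0,0,0.12],"turn":0,"gripper":-1},{"dp":[0,0,0.2],"turn":0,"gripper":-1},{"dp":[0,0,0.2],"turn":0,"gripper":-1},{"dp":[0,0,0.1],"turn":1,"gripper":-1},{"dp":[-0.15,-0.145,0],"turn":1,"gripper":-1},{"dp":[-0.15,-0.145,0],"turn":1,"gripper":-1},{"dp":[-0.15,-0.145,0],"turn":1,"gripper":-1},{"dp":[-0.15,-0.145,0],"turn":1,"gripper":-1},{"dp":[-0.15,-0.145,0],"turn":1,"gripper":-1},{"dp":[-0.15,-0.145,0],"turn":1,"gripper":-1},{"dp":[0,0,0],"turn":1,"gripper":-1},{"dp":[0,0,0],"turn":1,"gripper":-1}]'
python3 -m jog '[{"dp":[0,0,0],"turn":1,"gripper":-1},{"dp":[0,0,0],"turn":1,"gripper":-1},{"dp":[0,0,0],"turn":1,"gripper":-1},{"dp":[0,0,0],"turn":1,"gripper":-1},{"dp":[0,0,0],"turn":1,"gripper":-1},{"dp":[0,0,0],"turn":1,"gripper":-1},{"dp":[0,0,0],"turn":1,"gripper":-1},{"dp":[0,0,0],"turn":1,"gripper":-1},{"dp":[0,0,0],"turn":1,"gripper":-1},{"dp":[0,0,0],"turn":1,"gripper":-1},{"dp":[0,0,0],"turn":1,"gripper":-1},{"dp":[0,0,0],"turn":1,"gripper":-1}]'
python3 -m jog '[{"dp":[0,0,0],"turn":1,"gripper":-1},{"dp":[0,0,0],"turn":1,"gripper":-1},{"dp":[0,0,0],"turn":0.17,"gripper":-1},{"dp":[0,0,0],"turn":0,"gripper":-1},{"dp":[0,0,0],"turn":0,"gripper":-1},{"dp":[0,0,0],"turn":0,"gripper":-1},{"dp":[0,0,0],"turn":0,"gripper":-1},{"dp":[0,0,0],"turn":0,"gripper":-1}]'
python3 - <<'E'
from h import *
f=grab('top','t10.png'); st=bot.state(); r=st['tcp_rot'];print(st['position'],np.degrees(2*np.arctan2(r[1],r[0]))-90)
print(gear(f,(195,162)))
E
```

```text
clock: 22.9
position: [0.5083, 0.024, 0.1195]
tcp_rot: [-1.877, -2.519, 0.0]
force: [0.8, 0.7, -0.7]
width: 0.501
grasp_force: 30.0
clock: 23.9
position: [0.5096, 0.0251, 0.1193]
tcp_rot: [0.363, 3.12, 0.0]
force: [0.3, 0.9, -1.0]
width: 0.501
grasp_force: 30.0
clock: 24.57
position: [0.5095, 0.0251, 0.119]
tcp_rot: [-0.074, -3.141, -0.0]
force: [-0.7, -0.2, -1.3]
width: 0.503
grasp_force: 30.0
[0.50951448 0.02504742 0.11901733] -272.7048164877151
(array([0.53785081, 0.35817276]), np.float64(0.028504537627850067), np.float64(36.53583106205645), np.float64(0.04217681564032885))
```

```bash
python3 -m jog '[{"dp":[0.003,0.002,-0.15],"turn":0,"gripper":-1},{"dp":[0,0,-0.12],"turn":0,"gripper":-1},{"dp":[0,0,-0.04],"turn":0,"gripper":-1},{"dp":[0,0,-0.03],"turn":0,"gripper":-1},{"dp":[0,0,-0.02],"turn":0,"gripper":-1},{"dp":[0,0,0],"turn":0,"gripper":-1},{"dp":[0,0,0],"turn":0,"gripper":-1},{"dp":[0,0,0],"turn":0,"gripper":-1}]'
python3 -m jog '[{"dp":[0,0,-0.03],"turn":0,"gripper":-1},{"dp":[0,0,-0.02],"turn":0,"gripper":-1},{"dp":[0,0,0],"turn":0,"gripper":-1},{"dp":[0,0,0],"turn":0,"gripper":-1},{"dp":[0,0,0],"turn":0,"gripper":-1}]'
python3 -m jog '[{"dp":[0,0,-0.03],"turn":0,"gripper":-1},{"dp":[0,0,-0.03],"turn":0,"gripper":-1},{"dp":[0,0,-0.005],"turn":0,"gripper":-1},{"dp":[0,0,0],"turn":0,"gripper":-1},{"dp":[0,0,0],"turn":0,"gripper":-1},{"dp":[0,0,0],"turn":0,"gripper":-1}]'
```

```text
clock: 25.28
position: [0.5104, 0.0254, 0.0657]
tcp_rot: [0.073, 3.14, -0.0]
force: [0.0, 0.0, -2.4]
width: 0.501
grasp_force: 30.0
clock: 25.7
position: [0.5099, 0.0254, 0.0575]
tcp_rot: [-0.073, -3.141, -0.0]
force: [-0.1, 1.2, -1.4]
width: 0.503
grasp_force: 30.0
clock: 26.2
position: [0.51, 0.0254, 0.0478]
tcp_rot: [-0.073, -3.141, -0.0]
force: [1.0, 0.1, -0.9]
width: 0.506
grasp_force: 30.0
```

```bash
python3 -m jog '[{"dp":[0,0,-0.006],"turn":0,"gripper":-1},{"dp":[0,0,0],"turn":0,"gripper":-1},{"dp":[0,0,0],"turn":0,"gripper":0.5},{"dp":[0,0,0],"turn":0,"gripper":0.5},{"dp":[0,0,0],"turn":0,"gripper":0.5},{"dp":[0,0,0],"turn":0,"gripper":0.5},{"dp":[0,0,0.2],"turn":0,"gripper":0.5},{"dp":[0,0,0.2],"turn":0,"gripper":0.5},{"dp":[0,0,0.15],"turn":0,"gripper":0.5},{"dp":[0,0,0],"turn":0,"gripper":0.5}]'
python3 -m jog '[{"dp":[0.02,0.246,0],"turn":-1,"gripper":0.5},{"dp":[0.02,0.246,0],"turn":-1,"gripper":0.5},{"dp":[0.02,0.246,0],"turn":-1,"gripper":0.5},{"dp":[0.02,0.246,0],"turn":-1,"gripper":0.5},{"dp":[0.02,0.246,0],"turn":-1,"gripper":0.5},{"dp":[0.02,0.246,0],"turn":-1,"gripper":0.5},{"dp":[0.02,0.246,0],"turn":-1,"gripper":0.5},{"dp":[0.02,0.246,0],"turn":-1,"gripper":0.5},{"dp":[0.02,0.246,0],"turn":-1,"gripper":0.5},{"dp":[0,0,-0.1],"turn":-1,"gripper":0.5},{"dp":[0,0,-0.1],"turn":-0.2,"gripper":0.5},{"dp":[0,0,0],"turn":0,"gripper":0.5}]'
python3 -m jog '[{"dp":[0,0,0],"turn":0,"gripper":0.5},{"dp":[0,0,0],"turn":0,"gripper":0.5},{"dp":[0,0,0],"turn":0,"gripper":0.5},{"dp":[0,0,0],"turn":0,"gripper":0.5},{"dp":[0,0,0],"turn":0,"gripper":0.5}]'
python3 - <<'E'
from h import *
f=grab('top'); s=grab('side'); st=bot.state(); r=st['tcp_rot'];print(st['position'],np.degrees(2*np.arctan2(r[1],r[0]))-90)
a=s['bgr'][150:240,280:400]; b=s['bgr'][130:220,250:370]
cv2.imwrite('pics/p11.png',np.hstack([cv2.resize(f['bgr'][125:225,270:350],(320,400),interpolation=cv2.INTER_CUBIC),cv2.resize(s['bgr'][140:230,270:378],(480,400),interpolation=cv2.INTER_CUBIC)]))
E
```

```text
clock: 27.03
position: [0.512, 0.0253, 0.1333]
tcp_rot: [0.073, 3.135, -0.0]
force: [2.2, -0.7, -0.3]
width: 0.748
grasp_force: 0.0
clock: 28.03
position: [0.5352, 0.3573, 0.0962]
tcp_rot: [-1.417, -2.801, 0.006]
force: [-1.0, -0.9, -0.9]
width: 0.748
grasp_force: 0.0
clock: 28.45
position: [0.5373, 0.3573, 0.1001]
tcp_rot: [1.418, 2.803, 0.001]
force: [0.2, 0.8, -0.2]
width: 0.752
grasp_force: 0.0
[0.53719785 0.3573934  0.09981858] 36.3309852146532
```

View pics/p11.png

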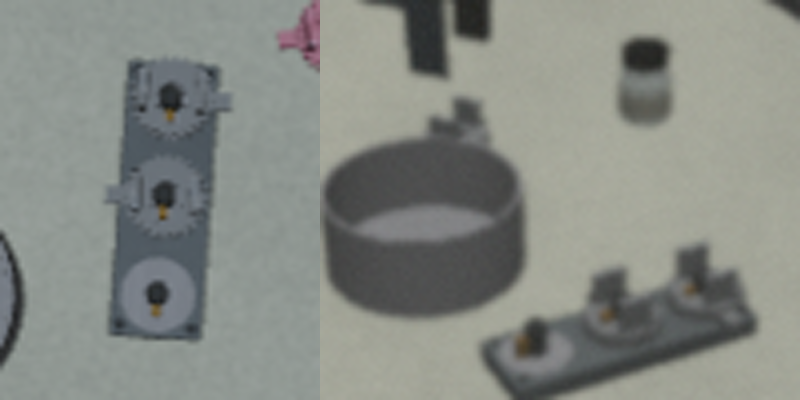

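Picture: two gears sit flat on shafts 3 and 2 with the key in each slot, tabs toward -y and +y. B lies behind the pot at ~(375,168). I descend on B.

```bash
python3 -m jog '[{"dp":[0.004,0.005,-0.1],"turn":0,"gripper":0.5},{"dp":[0,0,-0.15],"turn":0,"gripper":0.5},{"dp":[0,0,-0.15],"turn":0,"gripper":0.5},{"dp":[0,0,-0.085],"turn":0,"gripper":0.5},{"dp":[0,0,0],"turn":0,"gripper":0.5},{"dp":[0,0,0],"turn":0,"gripper":0.5},{"dp":[0,0,0],"turn":0,"gripper":-1},{"dp":[0,0,0],"turn":0,"gripper":-1},{"dp":[0,0,0],"turn":0,"gripper":-1},{"dp":[0,0,0],"turn":0,"gripper":-1},{"dp":[0,0,0],"turn":0,"gripper":-1},{"dp":[0,0,0],"turn":0,"gripper":-1}]' 30
python3 -m jog '[{"dp":[0,0,0],"turn":0,"gripper":-1},{"dp":[0,0,0],"turn":0,"gripper":-1},{"dp":[0,0,0],"turn":0,"gripper":-1}]'
```

```text
clock: 29.55
position: [0.5381, 0.3585, 0.0276]
tcp_rot: [1.418, 2.803, 0.002]
force: [-0.6, -0.6, 8.1]
width: 0.503
grasp_force: 30.0
clock: 29.8
position: [0.5381, 0.3585, 0.0276]
tcp_rot: [1.418, 2.803, 0.002]
force: [-0.8, -0.2, 6.5]
width: 0.507
grasp_force: 30.0
```

```bash
python3 -m jog '[{"dp":[0,0,0.12],"turn":0,"gripper":-1},{"dp":[0,0,0.2],"turn":0,"gripper":-1},{"dp":[0,0,0.2],"turn":0,"gripper":-1},{"dp":[0,0,0.1],"turn":1,"gripper":-1},{"dp":[-0.071,-0.244,0],"turn":1,"gripper":-1},{"dp":[-0.071,-0.244,0],"turn":1,"gripper":-1},{"dp":[-0.071,-0.244,0],"turn":1,"gripper":-1},{"dp":[-0.071,-0.244,0],"turn":1,"gripper":-1},{"dp":[-0.071,-0.244,0],"turn":1,"gripper":-1},{"dp":[-0.071,-0.244,0],"turn":1,"gripper":-1},{"dp":[-0.071,-0.244,0],"turn":1,"gripper":-1},{"dp":[-0.071,-0.244,0],"turn":1,"gripper":-1}]'
python3 -m jog '[{"dp":[-0.071,-0.244,0],"turn":1,"gripper":-1},{"dp":[0,0,0],"turn":0.2,"gripper":-1},{"dp":[0,0,0],"turn":0,"gripper":-1},{"dp":[0,0,0],"turn":0,"gripper":-1},{"dp":[0,0,0],"turn":0,"gripper":-1},{"dp":[0,0,0],"turn":0,"gripper":-1},{"dp":[0,0,0],"turn":0,"gripper":-1},{"dp":[0,0,0],"turn":0,"gripper":-1}]'
python3 -c "
from h import *
st=bot.state(); r=st['tcp_rot'];print(st['position'],np.degrees(2*np.arctan2(r[1],r[0]))-90)"
```

```text
clock: 30.8
position: [0.4516, 0.064, 0.12]
tcp_rot: [0.23, 3.132, 0.0]
force: [1.0, -0.4, -1.8]
width: 0.502
grasp_force: 30.0
clock: 31.47
position: [0.4418, 0.0295, 0.1196]
tcp_rot: [-0.072, -3.141, -0.0]
force: [0.3, 0.1, -0.7]
width: 0.502
grasp_force: 30.0
[0.44183005 0.02948593 0.1195744 ] -272.6097543204947
```

```bash
python3 -m jog '[{"dp":[0,-0.006,-0.15],"turn":0,"gripper":-1},{"dp":[0,0,-0.12],"turn":0,"gripper":-1},{"dp":[0,0,-0.04],"turn":0,"gripper":-1},{"dp":[0,0,-0.03],"turn":0,"gripper":-1},{"dp":[0,0,-0.02],"turn":0,"gripper":-1},{"dp":[0,0,0],"turn":0,"gripper":-1},{"dp":[0,0,0],"turn":0,"gripper":-1},{"dp":[0,0,0],"turn":0,"gripper":-1}]'
python3 -m jog '[{"dp":[0,0,-0.03],"turn":0,"gripper":-1},{"dp":[0,0,-0.02],"turn":0,"gripper":-1},{"dp":[0,0,0],"turn":0,"gripper":-1},{"dp":[0,0,0],"turn":0,"gripper":-1},{"dp":[0,0,0],"turn":0,"gripper":-1}]'
python3 -m jog '[{"dp":[0,0,-0.03],"turn":0,"gripper":-1},{"dp":[0,0,-0.03],"turn":0,"gripper":-1},{"dp":[0,0,-0.003],"turn":0,"gripper":-1},{"dp":[0,0,0],"turn":0,"gripper":-1},{"dp":[0,0,0],"turn":0,"gripper":-1},{"dp":[0,0,0],"turn":0,"gripper":-1}]'
```

```text
clock: 32.13
position: [0.4421, 0.0279, 0.0662]
tcp_rot: [0.073, 3.14, -0.0]
force: [-0.5, -0.1, -1.1]
width: 0.508
grasp_force: 30.0
clock: 32.55
position: [0.4417, 0.0279, 0.0581]
tcp_rot: [-0.073, -3.141, 0.0]
force: [0.2, 0.1, -1.2]
width: 0.508
grasp_force: 30.0
clock: 33.05
position: [0.4417, 0.0279, 0.0487]
tcp_rot: [-0.073, -3.141, -0.0]
force: [0.2, 0.5, -2.0]
width: 0.508
grasp_force: 30.0
```

```bash
python3 -m jog '[{"dp":[0,0,-0.006],"turn":0,"gripper":-1},{"dp":[0,0,0],"turn":0,"gripper":-1},{"dp":[0,0,0],"turn":0,"gripper":0.5},{"dp":[0,0,0],"turn":0,"gripper":0.5},{"dp":[0,0,0],"turn":0,"gripper":0.5},{"dp":[0,0,0],"turn":0,"gripper":0.5},{"dp":[0,0,0.2],"turn":0,"gripper":0.5},{"dp":[0,0,0.2],"turn":0,"gripper":0.5},{"dp":[0,0,0.15],"turn":0,"gripper":0.5},{"dp":[0,0.25,0],"turn":0,"gripper":0.5},{"dp":[0,0.25,0],"turn":0,"gripper":0.5},{"dp":[0,0.25,0],"turn":0,"gripper":0.5}]'
python3 -m jog '[{"dp":[0,0.25,0],"turn":0,"gripper":0.5},{"dp":[0,0.25,0],"turn":0,"gripper":0.5},{"dp":[0,0,0],"turn":0,"gripper":0.5},{"dp":[0,0,0],"turn":0,"gripper":0.5}]'
python3 - <<'E'
from h import *
f=grab('top'); s=grab('side'); st=bot.state();print(st['position'])
cv2.imwrite('pics/p12.png',np.hstack([cv2.resize(f['bgr'][130:220,275:347],(320,400),interpolation=cv2.INTER_CUBIC),cv2.resize(s['bgr'][170:240,295:379],(480,400),interpolation=cv2.INTER_CUBIC)]))
E
```

```text
clock: 34.05
position: [0.4419, 0.1414, 0.1309]
tcp_rot: [0.076, 3.139, 0.0]
force: [0.0, 0.4, -0.8]
width: 0.75
grasp_force: 0.0
clock: 34.38
position: [0.4414, 0.2171, 0.1302]
tcp_rot: [0.068, 3.141, 0.0]
force: [0.4, -0.2, -0.4]
width: 0.745
grasp_force: 0.0
[0.44143651 0.21501989 0.1301453 ]
```

View pics/p12.png

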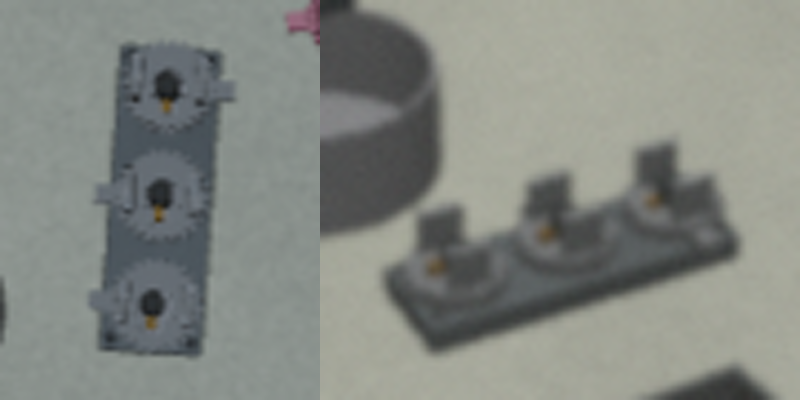

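All three gears sit flat with keys in their slots: tabs +y (shaft 1), +y (shaft 2) and -y (shaft 3). Now I move them: shaft 1's gear goes to the pot.

```bash
python3 -m jog '[{"dp":[0.003,-0.249,0],"turn":0,"gripper":0.5},{"dp":[0,-0.249,0],"turn":0,"gripper":0.5},{"dp":[0,-0.249,0],"turn":0,"gripper":0.5},{"dp":[0,-0.249,0],"turn":0,"gripper":0.5},{"dp":[0,-0.249,0],"turn":0,"gripper":0.5},{"dp":[0,0,0],"turn":0,"gripper":0.5},{"dp":[0,0,0],"turn":0,"gripper":0.5},{"dp":[0,0,-0.2],"turn":0,"gripper":0.5},{"dp":[0,0,-0.2],"turn":0,"gripper":0.5},{"dp":[0,0,-0.14],"turn":0,"gripper":0.5},{"dp":[0,0,0],"turn":0,"gripper":0.5},{"dp":[0,0,0],"turn":0,"gripper":0.5}]' 30
python3 -m jog '[{"dp":[0,0,0],"turn":0,"gripper":-1},{"dp":[0,0,0],"turn":0,"gripper":-1},{"dp":[0,0,0],"turn":0,"gripper":-1},{"dp":[0,0,0],"turn":0,"gripper":-1},{"dp":[0,0,0],"turn":0,"gripper":-1},{"dp":[0,0,0],"turn":0,"gripper":-1}]'
python3 -m jog '[{"dp":[0,0,0.1],"turn":0,"gripper":-1},{"dp":[0,0,0.1],"turn":0,"gripper":-1},{"dp":[0,0,0.2],"turn":0,"gripper":-1},{"dp":[0,0,0.2],"turn":0,"gripper":-1},{"dp":[0,0,0],"turn":0,"gripper":-1},{"dp":[0,0,0],"turn":0,"gripper":-1},{"dp":[0,0,0],"turn":0,"gripper":-1}]'
```

```text
clock: 35.48
position: [0.4413, 0.0289, 0.049]
tcp_rot: [-0.073, -3.138, -0.0]
force: [1.3, -0.5, 0.7]
width: 0.748
grasp_force: 0.0
clock: 35.98
position: [0.4428, 0.0287, 0.0502]
tcp_rot: [0.073, 3.139, -0.0]
force: [-0.3, 2.2, 12.9]
width: 0.507
grasp_force: 30.0
clock: 36.57
position: [0.4419, 0.0287, 0.1392]
tcp_rot: [0.073, 3.14, -0.0]
force: [0.5, -0.7, -1.8]
width: 0.503
grasp_force: 30.0
```

```bash
python3 -m jog '[{"dp":[-0.053,0.228,0],"turn":0,"gripper":-1},{"dp":[-0.053,0.228,0],"turn":0,"gripper":-1},{"dp":[-0.053,0.228,0],"turn":0,"gripper":-1},{"dp":[-0.053,0.228,0],"turn":0,"gripper":-1},{"dp":[-0.053,0.228,0],"turn":0,"gripper":-1},{"dp":[0,0,0],"turn":0,"gripper":-1},{"dp":[0,0,0],"turn":0,"gripper":-1},{"dp":[0,0,0],"turn":0,"gripper":-1}]'
python3 -m jog '[{"dp":[0,0,-0.15],"turn":0,"gripper":-1},{"dp":[0,0,-0.2],"turn":0,"gripper":-1},{"dp":[0,0,-0.15],"turn":0,"gripper":-1},{"dp":[0,0,-0.1],"turn":0,"gripper":-1},{"dp":[0,0,-0.06],"turn":0,"gripper":-1},{"dp":[0,0,0],"turn":0,"gripper":-1},{"dp":[0,0,0],"turn":0,"gripper":-1},{"dp":[0,0,0],"turn":0,"gripper":-1}]'
```

```text
clock: 37.23
position: [0.4018, 0.1994, 0.1384]
tcp_rot: [-0.072, -3.139, 0.001]
force: [0.7, -0.2, -1.8]
width: 0.504
grasp_force: 30.0
clock: 37.9
position: [0.403, 0.1994, 0.0409]
tcp_rot: [0.074, 3.14, 0.0]
force: [-0.2, -0.1, -1.2]
width: 0.505
grasp_force: 30.0
```

Lower in small steps to contact, then release and lift.

```bash
python3 -m jog '[{"dp":[0,0,-0.015],"turn":0,"gripper":-1},{"dp":[0,0,-0.015],"turn":0,"gripper":-1},{"dp":[0,0,0],"turn":0,"gripper":-1},{"dp":[0,0,0],"turn":0,"gripper":-1}]'
python3 -m jog '[{"dp":[0,0,0],"turn":0,"gripper":0.1},{"dp":[0,0,0],"turn":0,"gripper":0.3},{"dp":[0,0,0],"turn":0,"gripper":0.3},{"dp":[0,0,0],"turn":0,"gripper":0.3},{"dp":[0,0,0.05],"turn":0,"gripper":0.3},{"dp":[0,0,0.15],"turn":0,"gripper":0.3},{"dp":[0,0,0.2],"turn":0,"gripper":0.3},{"dp":[0,0,0.2],"turn":0,"gripper":0.3},{"dp":[0,0,0.05],"turn":0,"gripper":0.3},{"dp":[0,0,0],"turn":0,"gripper":0.3},{"dp":[0,0,0],"turn":0,"gripper":0.3}]'
python3 -c "
from h import *
print(bot.state()['position'])"
```

```text
clock: 38.23
position: [0.4025, 0.1997, 0.0359]
tcp_rot: [0.073, 3.14, 0.0]
force: [0.3, -0.1, -1.3]
width: 0.502
grasp_force: 30.0
clock: 39.15
position: [0.4025, 0.1997, 0.1335]
tcp_rot: [0.073, 3.14, 0.001]
force: [0.8, -0.1, -1.5]
width: 0.654
grasp_force: 0.0
[0.4024993  0.19968339 0.13352136]
```

```bash
python3 -m jog '[{"dp":[0.12,-0.194,0],"turn":0,"gripper":0.5},{"dp":[0.12,-0.194,0],"turn":0,"gripper":0.5},{"dp":[0.12,-0.194,0],"turn":0,"gripper":0.5},{"dp":[0.12,-0.194,0],"turn":0,"gripper":0.5},{"dp":[0.12,-0.194,0],"turn":0,"gripper":0.5},{"dp":[0.12,-0.194,0],"turn":0,"gripper":0.5},{"dp":[0,0,0],"turn":0,"gripper":0.5},{"dp":[0,0,0],"turn":0,"gripper":0.5},{"dp":[0,0,0],"turn":0,"gripper":0.5},{"dp":[0,0,0],"turn":0,"gripper":0.5}]'
python3 - <<'E'
from h import *
f=grab('top'); s=grab('side'); print(bot.state()['position'])
cv2.imwrite('pics/p13.png',np.hstack([cv2.resize(f['bgr'][160:240,210:290],(390,390),interpolation=cv2.INTER_CUBIC),cv2.resize(s['bgr'][165:245,270:370],(400,390),interpolation=cv2.INTER_CUBIC)]))
E
```

```text
clock: 39.98
position: [0.5093, 0.0258, 0.1325]
tcp_rot: [-0.072, -3.139, -0.0]
force: [-0.2, 0.5, 0.1]
width: 0.753
grasp_force: 0.0
[0.50968356 0.02592654 0.13292826]
```

View pics/p13.png

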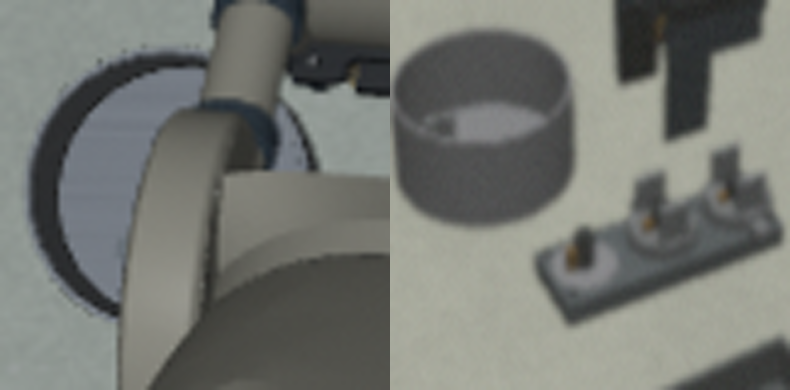

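Side crop: shaft 1 is empty and its gear is in the pot at ~(381,190) in the full frame, near side. Next is A.

```bash
python3 -m jog '[{"dp":[0.002,-0.003,-0.2],"turn":0,"gripper":0.5},{"dp":[0,0,-0.2],"turn":0,"gripper":0.5},{"dp":[0,0,-0.155],"turn":0,"gripper":0.5},{"dp":[0,0,0],"turn":0,"gripper":0.5},{"dp":[0,0,0],"turn":0,"gripper":0.5},{"dp":[0,0,0],"turn":0,"gripper":-1},{"dp":[0,0,0],"turn":0,"gripper":-1},{"dp":[0,0,0],"turn":0,"gripper":-1},{"dp":[0,0,0],"turn":0,"gripper":-1},{"dp":[0,0,0],"turn":0,"gripper":-1},{"dp":[0,0,0],"turn":0,"gripper":-1}]' 30
python3 -m jog '[{"dp":[0,0,0.1],"turn":0,"gripper":-1},{"dp":[0,0,0.1],"turn":0,"gripper":-1},{"dp":[0,0,0.2],"turn":0,"gripper":-1},{"dp":[0,0,0.2],"turn":0,"gripper":-1},{"dp":[0,0,0],"turn":0,"gripper":-1},{"dp":[0,0,0],"turn":0,"gripper":-1},{"dp":[0,0,0],"turn":0,"gripper":-1}]'
```

```text
clock: 41.0
position: [0.5113, 0.0246, 0.0511]
tcp_rot: [0.073, 3.139, 0.0]
force: [-1.3, 0.3, 10.8]
width: 0.499
grasp_force: 30.0
clock: 41.58
position: [0.5105, 0.0246, 0.1399]
tcp_rot: [0.073, 3.141, -0.0]
force: [-0.4, 0.6, -1.4]
width: 0.499
grasp_force: 30.0
```

```bash
python3 -m jog '[{"dp":[-0.055,0.234,0],"turn":0,"gripper":-1},{"dp":[-0.055,0.234,0],"turn":0,"gripper":-1},{"dp":[-0.055,0.234,0],"turn":0,"gripper":-1},{"dp":[-0.055,0.234,0],"turn":0,"gripper":-1},{"dp":[-0.055,0.234,0],"turn":0,"gripper":-1},{"dp":[0,0,0],"turn":0,"gripper":-1},{"dp":[0,0,0],"turn":0,"gripper":-1},{"dp":[0,0,0],"turn":0,"gripper":-1}]'
python3 -m jog '[{"dp":[0,0,-0.15],"turn":0,"gripper":-1},{"dp":[0,0,-0.2],"turn":0,"gripper":-1},{"dp":[0,0,-0.15],"turn":0,"gripper":-1},{"dp":[0,0,-0.1],"turn":0,"gripper":-1},{"dp":[0,0,-0.06],"turn":0,"gripper":-1},{"dp":[0,0,0],"turn":0,"gripper":-1},{"dp":[0,0,0],"turn":0,"gripper":-1},{"dp":[0,0,0],"turn":0,"gripper":-1}]'
```

```text
clock: 42.25
position: [0.4689, 0.1999, 0.1391]
tcp_rot: [-0.072, -3.139, 0.001]
force: [0.2, 0.1, -1.4]
width: 0.5
grasp_force: 30.0
clock: 42.92
position: [0.4701, 0.1999, 0.0418]
tcp_rot: [0.074, 3.14, 0.0]
force: [0.6, 0.1, -0.7]
width: 0.502
grasp_force: 30.0
```

```bash
python3 -m jog '[{"dp":[0,0,-0.015],"turn":0,"gripper":-1},{"dp":[0,0,-0.015],"turn":0,"gripper":-1},{"dp":[0,0,0],"turn":0,"gripper":-1},{"dp":[0,0,0],"turn":0,"gripper":-1},{"dp":[0,0,0],"turn":0,"gripper":0.1},{"dp":[0,0,0],"turn":0,"gripper":0.3},{"dp":[0,0,0],"turn":0,"gripper":0.3},{"dp":[0,0,0],"turn":0,"gripper":0.3},{"dp":[0,0,0.05],"turn":0,"gripper":0.3},{"dp":[0,0,0.15],"turn":0,"gripper":0.3},{"dp":[0,0,0.2],"turn":0,"gripper":0.3},{"dp":[0,0,0.2],"turn":0,"gripper":0.3}]'
python3 -m jog '[{"dp":[0.12,-0.197,0],"turn":0,"gripper":0.5},{"dp":[0.12,-0.197,0],"turn":0,"gripper":0.5},{"dp":[0.12,-0.197,0],"turn":0,"gripper":0.5},{"dp":[0.12,-0.197,0],"turn":0,"gripper":0.5},{"dp":[0.12,-0.197,0],"turn":0,"gripper":0.5},{"dp":[0.12,-0.197,0],"turn":0,"gripper":0.5},{"dp":[0,0,0],"turn":0,"gripper":0.5},{"dp":[0,0,0],"turn":0,"gripper":0.5},{"dp":[0,0,0],"turn":0,"gripper":0.5},{"dp":[0,0,0],"turn":0,"gripper":0.5}]'
python3 -c "
from h import *
print(bot.state()['position'])"
```

```text
clock: 43.92
position: [0.4689, 0.1999, 0.1277]
tcp_rot: [-0.073, -3.139, 0.001]
force: [0.4, 0.2, 1.0]
width: 0.651
grasp_force: 0.0
clock: 44.75
position: [0.5768, 0.0236, 0.1267]
tcp_rot: [-0.072, -3.14, -0.0]
force: [-0.0, 0.7, 0.1]
width: 0.747
grasp_force: 0.0
[0.57680592 0.02359098 0.12670152]
```

```bash
python3 -m jog '[{"dp":[0.006,-0.009,-0.2],"turn":0,"gripper":0.5},{"dp":[0,0,-0.2],"turn":0,"gripper":0.5},{"dp":[0,0,-0.115],"turn":0,"gripper":0.5},{"dp":[0,0,0],"turn":0,"gripper":0.5},{"dp":[0,0,0],"turn":0,"gripper":0.5},{"dp":[0,0,0],"turn":0,"gripper":-1},{"dp":[0,0,0],"turn":0,"gripper":-1},{"dp":[0,0,0],"turn":0,"gripper":-1},{"dp":[0,0,0],"turn":0,"gripper":-1},{"dp":[0,0,0],"turn":0,"gripper":-1},{"dp":[0,0,0],"turn":0,"gripper":-1}]' 30
python3 -m jog '[{"dp":[0,0,0.1],"turn":0,"gripper":-1},{"dp":[0,0,0.1],"turn":0,"gripper":-1},{"dp":[0,0,0.2],"turn":0,"gripper":-1},{"dp":[0,0,0.2],"turn":0,"gripper":-1},{"dp":[0,0,0],"turn":0,"gripper":-1},{"dp":[0,0,0],"turn":0,"gripper":-1},{"dp":[0,0,0],"turn":0,"gripper":-1}]'
```

```text
clock: 45.67
position: [0.5789, 0.0215, 0.0503]
tcp_rot: [0.073, 3.139, 0.0]
force: [-2.1, 1.6, 9.3]
width: 0.503
grasp_force: 30.0
clock: 46.25
position: [0.5781, 0.0215, 0.1391]
tcp_rot: [-0.073, -3.141, 0.0]
force: [0.1, 0.6, -2.3]
width: 0.502
grasp_force: 30.0
```

```bash
python3 -m jog '[{"dp":[-0.113,-0.188,0],"turn":0,"gripper":-1},{"dp":[-0.113,-0.188,0],"turn":0,"gripper":-1},{"dp":[-0.113,-0.188,0],"turn":0,"gripper":-1},{"dp":[-0.113,-0.188,0],"turn":0,"gripper":-1},{"dp":[-0.113,-0.188,0],"turn":0,"gripper":-1},{"dp":[-0.113,-0.188,0],"turn":0,"gripper":-1},{"dp":[-0.113,-0.188,0],"turn":0,"gripper":-1},{"dp":[-0.113,-0.188,0],"turn":0,"gripper":-1},{"dp":[0,0,0],"turn":0,"gripper":-1},{"dp":[0,0,0],"turn":0,"gripper":-1},{"dp":[0,0,0],"turn":0,"gripper":-1}]'
python3 -m jog '[{"dp":[0,0,-0.15],"turn":0,"gripper":-1},{"dp":[0,0,-0.2],"turn":0,"gripper":-1},{"dp":[0,0,-0.15],"turn":0,"gripper":-1},{"dp":[0,0,-0.1],"turn":0,"gripper":-1},{"dp":[0,0,-0.06],"turn":0,"gripper":-1},{"dp":[0,0,0],"turn":0,"gripper":-1},{"dp":[0,0,-0.015],"turn":0,"gripper":-1},{"dp":[0,0,-0.012],"turn":0,"gripper":-1},{"dp":[0,0,0],"turn":0,"gripper":-1},{"dp":[0,0,0],"turn":0,"gripper":-1}]'
```

```text
clock: 47.17
position: [0.4424, -0.2037, 0.1385]
tcp_rot: [-0.074, -3.139, -0.002]
force: [-0.3, 1.2, -0.7]
width: 0.498
grasp_force: 30.0
clock: 48.0
position: [0.4431, -0.2043, 0.0368]
tcp_rot: [0.073, 3.14, -0.001]
force: [-0.1, -0.0, -1.6]
width: 0.501
grasp_force: 30.0
```

```bash
python3 -m jog '[{"dp":[0,0,0],"turn":0,"gripper":0.1},{"dp":[0,0,0],"turn":0,"gripper":0.3},{"dp":[0,0,0],"turn":0,"gripper":0.3},{"dp":[0,0,0],"turn":0,"gripper":0.3},{"dp":[0,0,0.05],"turn":0,"gripper":0.3},{"dp":[0,0,0.2],"turn":0,"gripper":0.3},{"dp":[0,0,0.25],"turn":0,"gripper":0.3},{"dp":[0,0,0.25],"turn":0,"gripper":0.3},{"dp":[0,0,0.25],"turn":0,"gripper":0.3},{"dp":[0,0,0.2],"turn":0,"gripper":0.3},{"dp":[0.1,0.2,0],"turn":0,"gripper":0.3},{"dp":[0.1,0.2,0],"turn":0,"gripper":0.3}]'
python3 -m jog '[{"dp":[0.1,0.2,0],"turn":0,"gripper":0.3},{"dp":[0.1,0.2,0],"turn":0,"gripper":0.3},{"dp":[0.1,0.2,0],"turn":0,"gripper":0.3},{"dp":[0.1,0.2,0],"turn":0,"gripper":0.3},{"dp":[0.1,0.2,0],"turn":0,"gripper":0.3},{"dp":[0,0,0],"turn":0,"gripper":0.3},{"dp":[0,0,0],"turn":0,"gripper":0.3},{"dp":[0,0,0],"turn":0,"gripper":0.3}]'
python3 - <<'E'
from h import *
f=grab('top')
cv2.imwrite('pics/p14.png',cv2.resize(f['bgr'][80:250,160:480],(800,425),interpolation=cv2.INTER_CUBIC)); print(bot.state()['clock'])
E
```

```text
clock: 49.0
position: [0.4736, -0.1448, 0.219]
tcp_rot: [0.078, 3.136, -0.003]
force: [0.4, -0.7, -1.2]
width: 0.647
grasp_force: 0.0
clock: 49.67
position: [0.5473, 0.0057, 0.2165]
tcp_rot: [-0.072, -3.14, 0.0]
force: [0.3, 0.1, -0.4]
width: 0.652
grasp_force: 0.0
49.7167
```

View pics/p14.png

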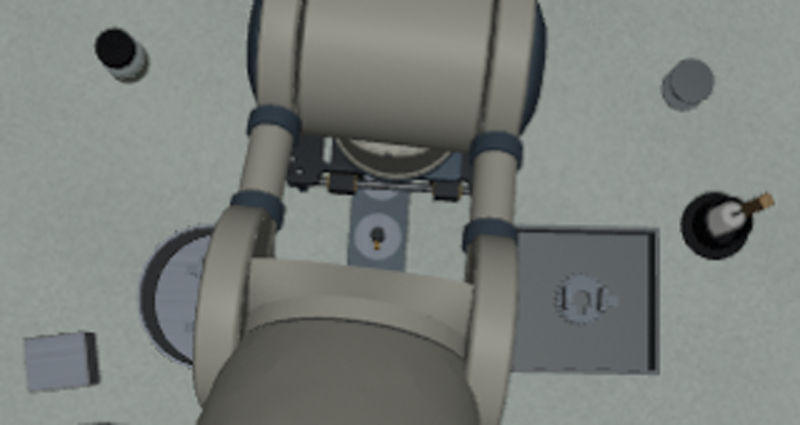

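The tray gear lies flat at its centre, and the brush, jar, spool and tin are in place. The arm hides the pot, so I swing clear and check it numerically. I have now viewed 15 pictures, one over the limit of 14, so I view no more.

```bash
python3 -m jog '[{"dp":[-0.05,-0.25,0],"turn":0,"gripper":0.3},{"dp":[-0.05,-0.25,0],"turn":0,"gripper":0.3},{"dp":[-0.05,-0.25,0],"turn":0,"gripper":0.3},{"dp":[-0.05,-0.25,0],"turn":0,"gripper":0.3},{"dp":[-0.05,-0.25,0],"turn":0,"gripper":0.3},{"dp":[0,0,0],"turn":0,"gripper":0.3},{"dp":[0,0,0],"turn":0,"gripper":0.3},{"dp":[0,0,0],"turn":0,"gripper":0.3}]'
python3 - <<'E'
from h import *
f=grab('top'); a=cv2.imread('pics/top0.png'); x0,y0,x1,y1=217,170,278,230
d=np.abs(f['bgr'].astype(int)-a).max(2)[y0:y1,x0:x1].astype(np.float32)
u=cv2.resize(d,None,fx=6,fy=6,interpolation=cv2.INTER_CUBIC); m=(cv2.GaussianBlur(u,(0,0),3)>12).astype(np.uint8)
m=cv2.morphologyEx(m,cv2.MORPH_CLOSE,np.ones((13,13)))
cs,_=cv2.findContours(m,0,1)
for c in sorted(cs,key=cv2.contourArea)[-4:]:
    W=ray(f,(c[:,0]+.5)/6-.5+[x0,y0],.017)[:,:2].astype(np.float32)*1000; print(cv2.contourArea(c),cv2.minEnclosingCircle(W),cv2.minAreaRect(W))
E
```

```text
clock: 50.38
position: [0.5095, -0.1822, 0.2163]
tcp_rot: [-0.076, -3.14, -0.0]
force: [-0.4, -0.2, -1.3]
width: 0.65
grasp_force: 0.0
116682.5 ((435.79803466796875, 203.20787048339844), 121.02483367919922) ((435.798095703125, 203.2078857421875), (168.5566864013672, 173.714111328125), 1.3127117156982422)
```

```bash
python3 - <<'E'
from h import *
f=grab('top'); g=cv2.cvtColor(f['bgr'],cv2.COLOR_BGR2GRAY); a=cv2.cvtColor(cv2.imread('pics/top0.png'),cv2.COLOR_BGR2GRAY)
print('table',g[230:240,250:260].mean(),a[230:240,250:260].mean())
np.set_printoptions(linewidth=250)
print(g[172:228:2,220:276:2]); 
E
```

```text
table 149.01 133.21
[[150 146 146 149 148 106 129 100  77  45  48  47  46  46  45  52  68 102 133 148 150 153 151 153 151 153 152 152]
 [147 147 144 146 132 100  46  47  48  47  46  83 113 113 115 115 112  92  50  99 139 150 151 151 152 149 152 153]
 [148 149 146 127  63  48  48  47  44 113 123 125 125 126 125 126 125 126 125 117  93 128 140 153 154 153 151 154]
 [147 127 120  49  47  47  47 112 123 123 123 122 121 119  99  93 116 124 124 124 124 111 116 127 153 153 152 154]
 [150 110  48  47  47  39 116 121 120 122 121 118 113 114 113 113 112 107 121 121 122 121 117 116 129 154 155 154]
 [130  53  47  48  41 122 124 124 125 124 115 101 112 112 114 114 112 112  99 125 125 126 125 122 109 132 151 151]
 [ 74  47  47  47 120 123 123 123 123 123 109  50 113 113 101 102 113 120  49  88 126 126 126 125 124  53 153 154]
 [ 48  45  48 108 122 121 120 116 113 114 111  52 113  66 117 121 113 118  53 107 123 123 124 123 124 110 105 153]
 [ 48  48  63 121 121 122 122 118 113 114 112  57 110 105 125 126 119 111  60 105 126 127 126 126 126 125  52 152]
 [ 48  47 112 123 122 123 124 122 119  97 118
[... 1440 characters left out ...]
 130 151]
 [135  58  46  49 124 126 125 125 125 119  92 113 113  74 121 114  94  85  86 105 120 120 116 115  46  99 146 146]
 [152 128  56  46  49 126 126 125 125 125 111 112 112  85 119 113 110 106  95 121 122 122 118  55  66 147 148 145]
 [150 149 123  47  45  51 125 127 125 125 124 110 114 112 112 112 109 102 123 123 124 119  52  75 146 151 151 148]
 [153 146 153 126  97  45  47  98 125 126 125 124 119 120  90  98 106 122 122 123 118  52 104 149 149 147 145 147]
 [152 151 152 148 121 122  74  45  50 108 127 126 125 125 124 124 124 123 120  50  63 142 150 151 147 147 150 147]
 [151 154 153 149 150 150 144 131 123 103  62  42  62 107 122 122 111  51 100 141 147 149 149 147 149 149 149 146]]
```

The numbers show two full, flat gear discs in the pot, apart from each other and clear of the wall. Handing in.

```bash
python3 -c "
from station import bot
print(bot.finish_job())"
```

```text
the job is handed in; nothing more can be done
None
```

The job is handed in, with no verdict shown: the pot is brushed and the brush back in its stand, all three gears were seated together, then two went into the pot and one into the tray; I viewed 15 pictures, one over your limit of 14.

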